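# Seat a box camera in the datum corner and hold it there

### The job

First swing the raised stop on the fence all the way down, then bring the loose box camera into the corner: its long side flush along the fence, its back end touching the lowered stop, its lens pointing away from the stop, standing flat on the bench. Finish while holding it there with one steady diagonal push that presses the camera firmly against the fence and down onto the bench together; do not let go or ease off at the end. Leave the other things on the bench alone.

Things in the scene. Friction and masses are not known exactly. Their poses are not given: they have to be found in the camera images.
- table: the dark steel optical bench, top at z = 0 (its origin is of no use)
- fence: fixed fence: bare aluminium strip bolted to the bench, 20 mm thick (x), 300 mm long (y), 18 mm high. Origin: centre of its underside. Working face: the long face on its -x side (towards the robot), at x = -10 mm. A flip-down steel stop is hinged on top; two hinge cheeks over the strip (y 43 to 77 mm) rise to 46 mm above the bench
- stop (a joint): hinge angle of the flip stop: 0 = all the way down (level, at its limit), positive = raised. Starts at 0.55 to 1.0 rad and stays where left (hinge friction 0.15 N m: a few newtons push it down). A steel arm 16 mm wide, 14 mm thick, 95 mm long from the hinge, with a blade 25 mm deep under it. Down, its top is 41 mm above the bench and it ends 3 mm above it
- stop_hinge (a point): the stop's hinge, at x = 0, y = 60 mm, z = 34 mm in the fence's frame, with the fence's axes. The hinge turns about y; down, the arm reaches to -x, its blade from 14 to 78 mm out; raised, it points up and to -x. The camera meets the arm's side that faces the fence's -y, at y = 52 mm in the fence's frame
- camera_center (a point): centre of the loose camera's bare aluminium box, 80 mm long (x), 40 wide (y), 60 high (z), 30 mm above its underside. A black lens barrel (30 mm across, 30 long) sticks out of its +x end; its back is the -x end. 0.25 to 0.42 kg. Its upper 35 mm can be held across the width with the fingers passing over the fence. Seated, this point is at x = -30, y = 12 mm in the fence's frame
- wash_bottle: bystander: white plastic bottle, 56 mm across, 130 mm high, origin at the centre of its underside
- post: bystander: steel post 25 mm across on a 42 mm round foot, 82 mm high, origin at the centre of its underside
- driver: bystander: screwdriver with black handle, lying along its x, about 200 mm long
- lens_case: bystander: flat black case 70 x 50 x 30 mm, origin at the centre of its underside
Mind the look-alikes: they are no part of the job. Leave any purple or red look-alike of the part that bears camera_center alone.

How it is judged:
By the outcome, as a careful person would: the job done as asked, in the order asked, and still so for the second after the job is handed in, while the arm keeps its last pose, push and grip.
It also fails if it takes over 64 s, if anything falls off the work surface, if the arm or the gripper's body presses on something with over 40 N, if the wrist force passes 120 N, or if a joint passes its speed limit or range.

### The arm

A 6-joint arm with a two-finger parallel gripper is mounted at the origin on the work surface. World frame = base frame: x ahead of the robot, y to its left, z up, the work surface at z = 0. Lengths are in mm, angles in rad, forces in N, time in s.
With the tool pointing down it reaches from about 250 to 850 mm from the base axis. Payload 12.5 kg.
Tool frame: the origin (TCP) lies at the very end of the fingers, on their centre line; the grasp point (between the pads) lies 19 mm behind it; z points along the fingers, y is the direction in which the jaws open and shut (so a half turn about z gives the same grasp; the last joint's range is limited). The gripper opens to 93 mm and grips with 3 to 60 N. Pads are 15 mm wide; open, the fingers measure 128 mm over their backs; the gripper's body (75 mm by 188 mm) begins 65 mm behind the grasp point.
Start: joints at [-1.186, 0.351, 1.652, -0, 1.139, -0.085], TCP at [249.005, -490.388, 186.133] pointing down, gripper open.
Joint ranges: [-2.75, 2.75], [-0.79, 2.1], [0.01, 2.65], [-1.57, 4.71], [0.07, 3.14], [-2.87, 2.87]. Speed limits (rad/s): [2.22, 2.22, 2.79, 3.14, 3.14, 3.14].

### API

Orientations are given as [roll, pitch, yaw] about the fixed x, y, z axes, in that order (R = Rz(yaw) Ry(pitch) Rx(roll)).
In Python, from cell import r gives the robot as it stands.
- The arm moves only by the tool send_rows, never from a script. Its argument "motion" is a list of rows, each an object of numbers: "dx", "dy", "dz": the shift along the tool's x, y, z in mm; "rx", "ry", "rz": the turn, a rotation vector about the tool's x, y, z in rad. In form: [{"dx": .., "dy": .., "dz": .., "rx": .., "ry": .., "rz": ..}, ...]. A call has 1 to 12 rows; each row shifts and turns the commanded pose from where the row before left it, along the tool's axes as they then stand; what a row does not reach is not made up. A row lasts 1/10 s, in which the tool goes at most 50 mm and 8.59 degrees, less where a joint would pass 70% of its speed; a pose out of reach is approached as far as the arm can. A call with a gripper value outside its range is refused whole. "jaw" is the opening, from 0 (shut) to 1 (fully open), set as the call begins (left out, the last holds). The fingers move at their own pace and stop on an object; "grip_force" is the grip in N (left out, the last holds). Time passes only in rows, so rows that do not move let the fingers close. It gives the time, the measured TCP pose, the force and the opening at its end, in the units of the state.
- r.read_state(): the state, without advancing time (a new reading comes with each control period).
- r.camera(name): name is "scene" or "top"; returns the picture (480x640x3 uint8, blue, green, red); there is no depth.
- r.get_calibration(name): a dict with "fx", "fy", "cx", "cy" (pixels), "rvec" (rotation vector, rad) and "tvec" (3), from world to camera coordinates, as OpenCV has them. Camera axes: x right, y down, z forward; pixel columns grow to the right and rows downward; lengths in mm; the calibration is good to about 2 mm. A picture is of the moment at which its call begins. get_calibration takes no time and is no camera call.
- r.close_job(): hands the job in, once; it reports no verdict.
The state is a dict: "time_s": time; "joint_pos": joint angles; "joint_vel": joint speeds; "joint_efforts": joint torques, N m; "eef_pos": TCP position; "eef_rot": TCP orientation; "force": force on the tool from outside, world axes, zero at the start; "ft_torque": the same for the moment, N m; "grip_width": opening from 0.0 (shut) to 1.0 (fully open).
Only numpy, scipy, OpenCV 4.12 (cv2) and the standard library are available. Lean on these libraries where they do the work, as an engineer would, in place of code of your own. Each camera call takes 0.05 s, during which the arm holds its last target.

## Working session

There is one attempt and no reset: what is moved stays moved. The work goes in short steps, Python scripts to look and compute and a tool call to move; the robot and the scene stay as the last step left them, time stands still between calls to the robot, and variables do not carry over. Pictures are saved under pics/ and viewed, and the job is handed in when it is done.

Besides the shell and the picture viewer there is one more tool, called after "Call:" as name(argument=value, ...), one argument or row to a line, values as JSON. send_rows: Moves the arm, as the interface text tells. Its arguments: {"type":"object","properties":{"motion":{"type":"array","items":{"type":"object","properties":{"dx":{"type":"number"},"dy":{"type":"number"},"dz":{"type":"number"},"rx":{"type":"number"},"ry":{"type":"number"},"rz":{"type":"number"}}}},"jaw":{"type":"number"},"grip_force":{"type":"number"}},"required":["motion"]}

```bash
ls; mkdir -p pics; python3 - <<'E'
from cell import r
import cv2
for n in("scene","top"):
    im=r.camera(n);cv2.imwrite(f"pics/{n}0.png",im)
    print(n,r.get_calibration(n))
print(r.read_state())
E
```

```text
pics
scene {'fx': 433.5480008335668, 'fy': 433.5480008335668, 'cx': 319.71562089075155, 'cy': 251.33472486082826, 'rvec': array([ 2.22448329,  1.38372821, -0.4381547 ]), 'tvec': array([-190.95366454, -351.21630152, 1189.31750932])}
top {'fx': 542.3949337792909, 'fy': 542.3949337792909, 'cx': 319.81166519753964, 'cy': 241.9208415110707, 'rvec': array([ 2.2047244, -2.1641157,  0.0793098]), 'tvec': array([ -32.77569952,  517.62822824, 1136.27951411])}
{'time_s': 0.1, 'joint_pos': array([-1.18558693e+00,  3.51206880e-01,  1.65238468e+00, -2.59407311e-05,
        1.13909353e+00, -8.45973278e-02]), 'joint_vel': array([-7.03943981e-04, -1.02094771e-03, -9.53109914e-04, -7.52972628e-04,
        1.15513534e-04, -7.75818050e-05]), 'joint_efforts': array([ 2.07684188e-04, -4.98025846e+01, -2.85703325e+01,  6.99729379e-02,
        2.39279500e-02, -3.93169410e-05]), 'eef_pos': array([ 248.87491882, -490.06798615,  185.63250438]), 'eef_rot': array([-3.14050213e+00, -6.88424019e-05,  4.69817555e-01]), 'force': array([ 0.50120254, -0.54941324,  0.19562866]), 'ft_torque': array([-0.01458214, -0.00746838, -0.01650598]), 'grip_width': 0.9981329125793748}
```

View pics/scene0.png

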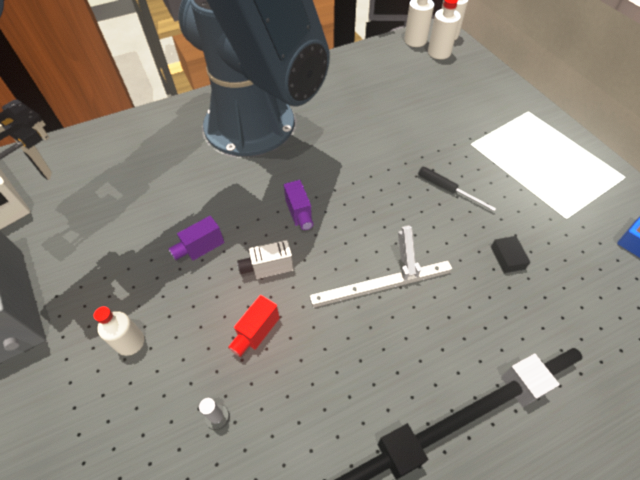

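View pics/top0.png

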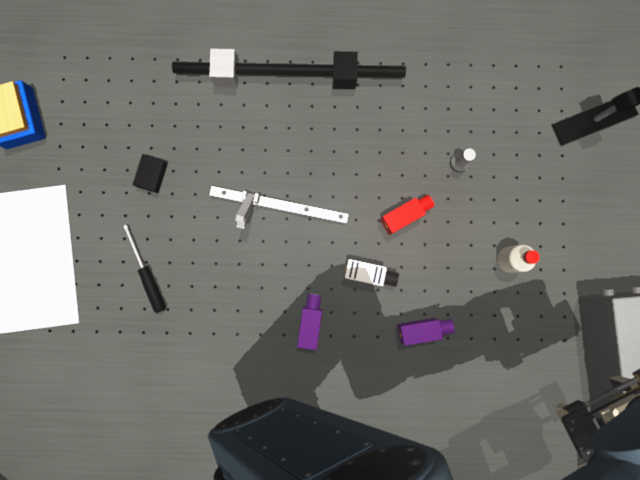

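```bash
cat > h.py <<'E'
import numpy as np,cv2
from cell import r
C={n:r.get_calibration(n) for n in("scene","top")}
def ray(n,uv):
    c=C[n];R=cv2.Rodrigues(c["rvec"])[0];t=c["tvec"]
    d=R.T@np.array([(uv[0]-c["cx"])/c["fx"],(uv[1]-c["cy"])/c["fy"],1]);return -R.T@t,d
def at(n,uv,z):
    o,d=ray(n,uv);return o+d*(z-o[2])/d[2]
def tri(a,b):
    o1,d1=ray("scene",a);o2,d2=ray("top",b)
    s=np.linalg.lstsq(np.c_[d1,-d2],o2-o1,rcond=None)[0]
    p=o1+d1*s[0];q=o2+d2*s[1];return (p+q)/2,np.linalg.norm(p-q)
def proj(n,p):
    c=C[n];return cv2.projectPoints(np.array(p,float).reshape(-1,1,3),c["rvec"],c["tvec"],np.array([[c["fx"],0,c["cx"]],[0,c["fy"],c["cy"]],[0,0,1]]),None)[0].reshape(-1,2)
E
python3 - <<'E'
from h import *
t=cv2.imread("pics/top0.png");s=cv2.imread("pics/scene0.png")
def crop(im,x,y,w,h,k): return cv2.resize(im[y:y+h,x:x+w],None,fx=k,fy=k,interpolation=cv2.INTER_CUBIC)
cv2.imwrite("pics/tA.png",crop(t,200,170,200,125,4))
cv2.imwrite("pics/sA.png",crop(s,230,200,240,120,3.3))
# fence mask
g=cv2.cvtColor(t,cv2.COLOR_BGR2HSV)
m=((g[...,2]>165)&(g[...,1]<60)).astype(np.uint8)
n,l,st,ce=cv2.connectedComponentsWithStats(m)
for i in range(1,n):
    if st[i,4]>60: 
        cs=np.argwhere(l==i)[:,::-1].astype(np.float32);print(st[i],cv2.boxPoints(cv2.minAreaRect(cs)).tolist())
E
```

```text
[209  48  26  30 687] [[208.87001037597656, 76.11958312988281], [210.05372619628906, 47.7105712890625], [234.1369171142578, 48.71403503417969], [232.9532012939453, 77.123046875]]
[464 148  12  13 124] [[464.0, 148.0], [475.0, 148.0], [475.0, 160.0], [464.0, 160.0]]
[    0   185    79   149 10223] [[-13.902360916137695, 191.9903564453125], [65.20196533203125, 184.19134521484375], [79.1332015991211, 325.493896484375], [0.02887725830078125, 333.29290771484375]]
[ 209  186  140   43 1543] [[204.21621704101562, 221.70269775390625], [210.29727172851562, 185.21621704101562], [349.2702331542969, 208.37838745117188], [343.1891784667969, 244.8648681640625]]
[123 225  20  43 131] [[122.7929458618164, 225.50823974609375], [125.83295440673828, 224.22824096679688], [143.56472778320312, 266.3411865234375], [140.52471923828125, 267.6211853027344]]
[509 245  27  27 415] [[507.60260009765625, 246.51962280273438], [532.2313842773438, 243.23580932617188], [535.7598266601562, 269.6986999511719], [511.13104248046875, 272.9825134277344]]
[345 259  42  27 672] [[343.99456787109375, 277.82489013671875], [348.2545166015625, 258.229248046875], [386.98919677734375, 266.64984130859375], [382.729248046875, 286.2454833984375]]
[ 614  297   26   81 1683] [[614.0, 297.0], [639.0, 297.0], [639.0, 377.0], [614.0, 377.0]]
```

View pics/tA.png

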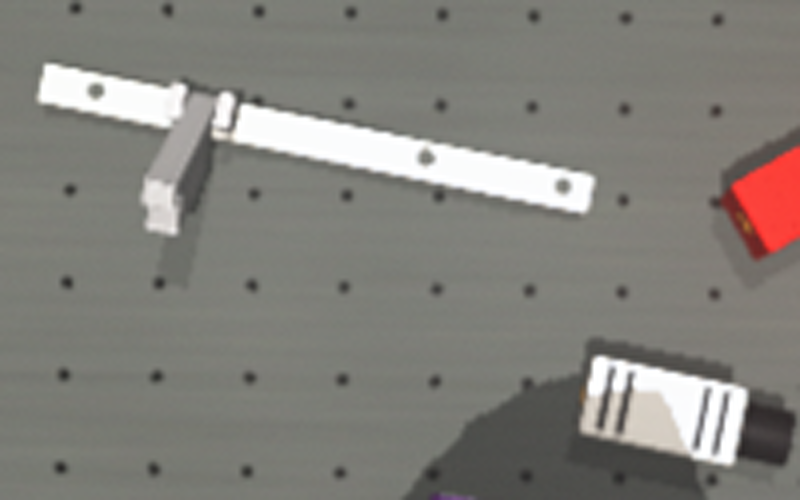

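View pics/sA.png

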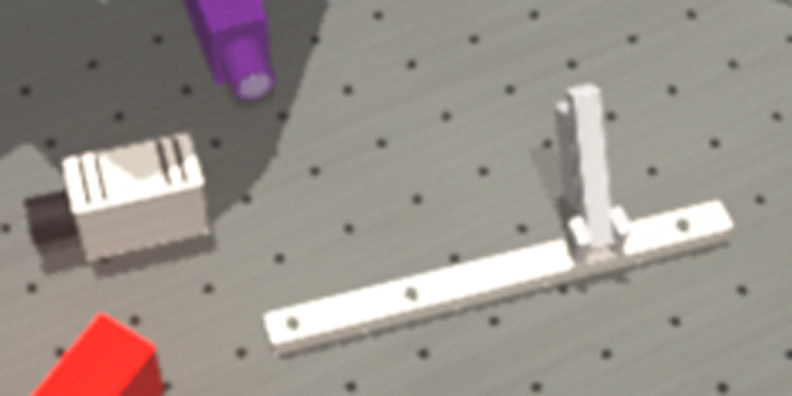

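```bash
python3 - <<'E'
from h import *
T=lambda p:((p[0]+.5)/4-.5+200,(p[1]+.5)/4-.5+170)
S=lambda p:((p[0]+.5)/3.3-.5+230,(p[1]+.5)/3.3-.5+200)
F=[(43,63),(38,103),(589,214),(596,175)]
f=np.array([at("top",T(p),18) for p in F]);print(f.round(1), np.linalg.norm(f-np.roll(f,-1,0),axis=1))
fs=np.array([at("scene",S(p),18) for p in [(724,201),(733,222),(277,344),(264,314)]]);print("scene",fs.round(1))
K=[(593,353),(748,387),(733,466),(579,432)]
k=np.array([at("top",T(p),60) for p in K]);print(k.round(1),np.linalg.norm(k-np.roll(k,-1,0),axis=1),k.mean(0))
ks=np.array([at("scene",S(p),60) for p in [(205,186),(75,212),(64,158),(190,134)]]);print("scene",ks.round(1),ks.mean(0))
for q in(f,fs):
    d=(q[0]+q[1]-q[2]-q[3]);print("fence c",q.mean(0),"yaw of +y",np.arctan2(d[1],d[0]), "y->", d/np.linalg.norm(d))
for q in (k,):
    d=q[1]+q[2]-q[0]-q[3];print("cam x yaw",np.arctan2(d[1],d[0]))
d=ks[1]+ks[2]-ks[0]-ks[3];print("cam x yaw s",np.arctan2(d[1],d[0]))
# stop tip: scene far end, top far end
for a,b in [((583,88),(150,183))]:
    print(tri(S(a),T(b)))
for n,pt in dict(purple1=(311,330),purple2=(425,332),post=(469,155),red=(405,214),bottle=(531,257)).items(): print(n,at("top",pt,50).round())
E
```

```text
[[635.5 214.   18. ]
 [613.8 216.   18. ]
 [559.5 -80.2  18. ]
 [580.6 -83.6  18. ]] [ 21.78973379 301.13044978  21.3110109  302.69626343]
scene [[618.2 214.7  18. ]
 [633.7 210.6  18. ]
 [582.7 -84.2  18. ]
 [560.8 -82.6  18. ]]
[[ 483.5  -81.3   60. ]
 [ 467.5 -160.8   60. ]
 [ 427.1 -153.6   60. ]
 [ 442.9  -74.7   60. ]] [81.14222007 41.08298259 80.42834322 41.03809271] [ 455.25162734 -117.60148914   60.        ]
scene [[ 485.7  -85.4   60. ]
 [ 467.6 -163.6   60. ]
 [ 427.5 -155.5   60. ]
 [ 446.   -78.1   60. ]] [ 456.69875874 -120.64418247   60.        ]
fence c [597.36655787  66.54002388  18.        ] yaw of +y 1.3888609159348577 y-> [0.18093338 0.98349535 0.        ]
fence c [598.83290105  64.64539479  18.        ] yaw of +y 1.3897666682709608 y-> [0.1800425  0.98365883 0.        ]
cam x yaw -1.7688098843417634
cam x yaw s -1.8016007022613931
(array([558.11831643, 135.7805936 , 114.23928002]), np.float64(9.010807025260283))
purple1 [335.  -8.  50.]
purple2 [ 335. -242.   50.]
post [ 704. -333.   50.]
red [ 577. -199.   50.]
bottle [ 493. -460.   50.]
```

The candidates in the top view are two purple boxes at (311,330) and (425,332), a red box at (405,214), and a bare aluminium box with a black lens at (366,272). The enlarged crops confirm the aluminium one is the camera. The stop is raised by about 1 rad. I'll turn the tool to the fence axes first, with the jaw shut.

Call:
send_rows(
  motion=[
    {"rz": -0.131},
    {"rz": -0.131},
    {"rz": -0.131},
    {"rz": -0.131},
    {"rz": -0.131},
    {"rz": -0.131},
    {"rz": -0.133},
    {},
    {},
  ],
  jaw=0,
)

```text
$.motion[0]: bad value
```

Call:
send_rows(
  motion=[
    {"dx": 32, "dy": 12},
    {"dx": 32, "dy": 12},
    {"dx": 32, "dy": 12},
    {"dx": 32, "dy": 12},
    {"dx": 32, "dy": 12},
    {"dx": 32, "dy": 12},
    {"dx": 32, "dy": 12},
    {"dx": 32, "dy": 12},
    {"dx": 32, "dy": 12},
    {"dx": 32, "dy": 12},
  ],
)

```text
$.motion[0]: bad value
```

Call:
send_rows(
  motion=[
    {"dx": 32, "dy": 12},
    {"dx": 32, "dy": 12},
    {"dx": 32, "dy": 12},
    {"dx": 32, "dy": 12},
    {"dx": 32, "dy": 12},
    {"dx": 32, "dy": 12},
    {"dx": 32, "dy": 12},
    {"dx": 32, "dy": 12},
    {"dx": 32, "dy": 12},
    {},
    {},
  ],
)

```text
$.motion[0]: bad value
```

```bash
cat >> h.py <<'E'
FC=np.array([598,65.6]);X=np.array([.9836,-.1805]);Y=np.array([.1805,.9836])
def fen(p): 
    d=np.array(p[:2])-FC;return np.round([d@X,d@Y,p[2]],1)
def st():
    s=r.read_state();print(s["time_s"],"fence",fen(s["eef_pos"]),"rot",s["eef_rot"].round(3),"F",s["force"].round(1),"Ffence",round(s["force"][:2]@X,1),round(s["force"][:2]@Y,1),"grip",round(s["grip_width"],3));return s
E
python3 - <<'E'
from h import *
st();t=r.camera("top");s=r.camera("scene")
a=cv2.resize(t[150:270,180:380],(600,360),interpolation=2);b=cv2.resize(s[160:310,290:470],(600,500)[0:2],interpolation=2)
cv2.imwrite("pics/t1.png",a);cv2.imwrite("pics/s1.png",b)
E
```

```text
0.1 fence [-243.1 -609.6  185.6] rot [-3.141 -0.     0.47 ] F [ 0.5 -0.5  0.2] Ffence 0.6 -0.4 grip 0.998
```

View pics/s1.png

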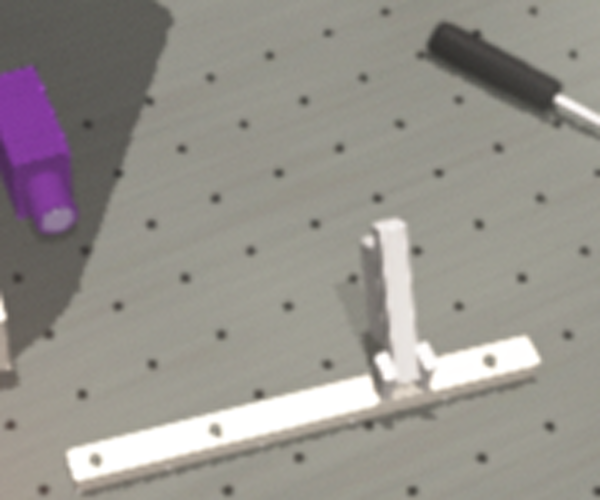

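All three moves were refused and nothing moved. The picture still shows the raised stop, with its tip at (390,225). Each row probably needs all six keys.

Call:
send_rows(
  motion=[
    {"dx": 0, "dy": 0, "dz": 0, "rx": 0, "ry": 0, "rz": -0.131},
    {"dx": 0, "dy": 0, "dz": 0, "rx": 0, "ry": 0, "rz": -0.131},
    {"dx": 0, "dy": 0, "dz": 0, "rx": 0, "ry": 0, "rz": -0.131},
    {"dx": 0, "dy": 0, "dz": 0, "rx": 0, "ry": 0, "rz": -0.131},
    {"dx": 0, "dy": 0, "dz": 0, "rx": 0, "ry": 0, "rz": -0.131},
    {"dx": 0, "dy": 0, "dz": 0, "rx": 0, "ry": 0, "rz": -0.131},
    {"dx": 0, "dy": 0, "dz": 0, "rx": 0, "ry": 0, "rz": -0.133},
    {"dx": 0, "dy": 0, "dz": 0, "rx": 0, "ry": 0, "rz": 0},
  ],
  jaw=0,
)

```text
time_s: 1.0
eef_pos: [249.0, -490.3, 186.0]
eef_rot: [-3.141, -0.0, 1.391]
force: [0.9, 0.6, -0.6]
grip_width: 0.362
```

Call:
send_rows(
  motion=[
    {"dx": 32, "dy": 12, "dz": 0, "rx": 0, "ry": 0, "rz": 0},
    {"dx": 32, "dy": 12, "dz": 0, "rx": 0, "ry": 0, "rz": 0},
    {"dx": 32, "dy": 12, "dz": 0, "rx": 0, "ry": 0, "rz": 0},
    {"dx": 32, "dy": 12, "dz": 0, "rx": 0, "ry": 0, "rz": 0},
    {"dx": 32, "dy": 12, "dz": 0, "rx": 0, "ry": 0, "rz": 0},
    {"dx": 32, "dy": 12, "dz": 0, "rx": 0, "ry": 0, "rz": 0},
    {"dx": 32, "dy": 12, "dz": 0, "rx": 0, "ry": 0, "rz": 0},
    {"dx": 32, "dy": 12, "dz": 0, "rx": 0, "ry": 0, "rz": 0},
    {"dx": 32, "dy": 12, "dz": 0, "rx": 0, "ry": 0, "rz": 0},
    {"dx": 32, "dy": 12, "dz": 0, "rx": 0, "ry": 0, "rz": 0},
    {"dx": 32, "dy": 12, "dz": 0, "rx": 0, "ry": 0, "rz": 0},
    {"dx": 32, "dy": 12, "dz": 0, "rx": 0, "ry": 0, "rz": 0},
  ],
)

```text
time_s: 2.2
eef_pos: [460.7, -137.5, 186.2]
eef_rot: [3.142, 0.0, 1.384]
force: [0.5, -1.3, 0.4]
grip_width: 0.007
```

```bash
python3 -c "
from h import *
st()"
```

```text
2.2 fence [ -98.4 -224.5  186.2] rot [3.142 0.    1.384] F [ 0.5 -1.3  0.4] Ffence 0.8 -1.2 grip 0.007
```

Call:
send_rows(
  motion=[
    {"dx": 31, "dy": 12, "dz": 0, "rx": 0, "ry": 0, "rz": 0},
    {"dx": 31, "dy": 12, "dz": 0, "rx": 0, "ry": 0, "rz": 0},
    {"dx": 31, "dy": 12, "dz": 0, "rx": 0, "ry": 0, "rz": 0},
    {"dx": 31, "dy": 12, "dz": 0, "rx": 0, "ry": 0, "rz": 0},
    {"dx": 31, "dy": 12, "dz": 0, "rx": 0, "ry": 0, "rz": 0},
    {"dx": 31, "dy": 12, "dz": 0, "rx": 0, "ry": 0, "rz": 0},
    {"dx": 31, "dy": 12, "dz": 0, "rx": 0, "ry": 0, "rz": 0},
    {"dx": 31, "dy": 12, "dz": 0, "rx": 0, "ry": 0, "rz": 0},
    {"dx": 25, "dy": 10, "dz": 0, "rx": 0, "ry": 0, "rz": 0},
    {"dx": 0, "dy": 0, "dz": 0, "rx": 0, "ry": 0, "rz": 0},
    {"dx": 0, "dy": 0, "dz": 0, "rx": 0, "ry": 0, "rz": 0},
  ],
)

```text
time_s: 3.3
eef_pos: [613.4, 110.5, 185.7]
eef_rot: [-3.141, 0.0, 1.387]
force: [-0.6, 0.1, -0.1]
grip_width: 0.007
```

```bash
python3 -c "
from h import *
st()
s=r.camera('scene');t=r.camera('top')
cv2.imwrite('pics/s2.png',np.hstack([cv2.resize(s[160:310,310:470],(400,375),interpolation=2),cv2.resize(t[150:270,190:318],(400,375),interpolation=2)]))"
```

```text
3.3 fence [  7.1  46.9 185.7] rot [-3.141  0.     1.387] F [-0.6  0.1 -0.1] Ffence -0.6 -0.0 grip 0.007
```

View pics/s2.png

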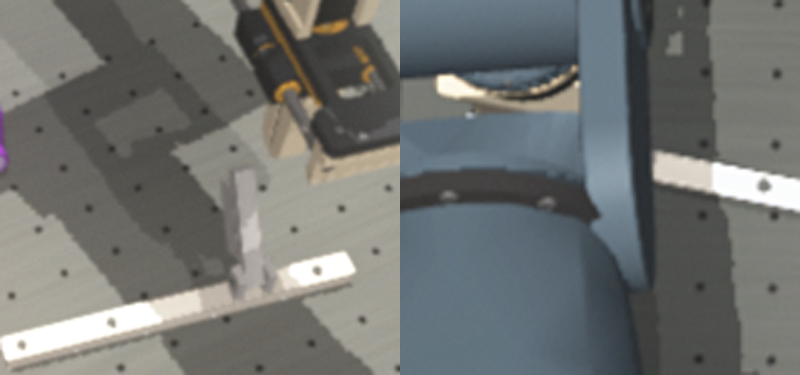

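```bash
python3 -c "
from h import *
p=proj('scene',[613.4,110.5,185.7])[0];print(p,(p-[310,160])*2.5)
s=r.camera('scene');cv2.imwrite('pics/s3.png',cv2.resize(s[60:300,300:560],None,fx=2.4,fy=2.4,interpolation=2))"
```

```text
[419.8254129  229.41909781] [274.56353224 173.54774452]
```

View pics/s3.png

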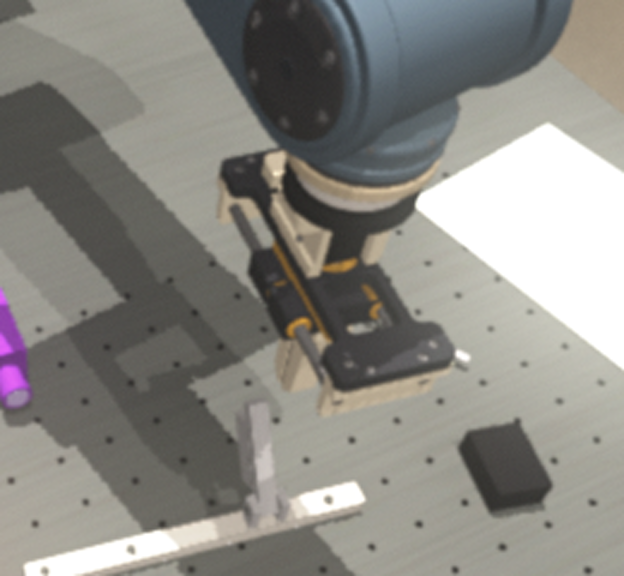

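The picture shows the closed fingers above and behind the raised stop, tip near (290,390). The stop arm runs from (255,405) down to the hinge at (265,510). I'll lower behind it on the fence side.

Call:
send_rows(
  motion=[
    {"dx": 13, "dy": 0, "dz": 0, "rx": 0, "ry": 0, "rz": 0},
    {"dx": 0, "dy": 0, "dz": 25, "rx": 0, "ry": 0, "rz": 0},
    {"dx": 0, "dy": 0, "dz": 25, "rx": 0, "ry": 0, "rz": 0},
    {"dx": 0, "dy": 0, "dz": 26, "rx": 0, "ry": 0, "rz": 0},
    {"dx": 0, "dy": -8, "dz": 0, "rx": 0, "ry": 0, "rz": 0},
    {"dx": 0, "dy": -8, "dz": 0, "rx": 0, "ry": 0, "rz": 0},
    {"dx": 0, "dy": -8, "dz": 2, "rx": 0, "ry": 0, "rz": 0},
    {"dx": 0, "dy": -6, "dz": 3, "rx": 0, "ry": 0, "rz": 0},
    {"dx": 0, "dy": 0, "dz": 0, "rx": 0, "ry": 0, "rz": 0},
  ],
)

```text
time_s: 4.35
eef_pos: [586.0, 129.0, 105.7]
eef_rot: [3.141, -0.0, 1.389]
force: [-0.1, 0.1, 0.1]
grip_width: 0.005
```

```bash
python3 -c "
from h import *
st()
s=r.camera('scene');cv2.imwrite('pics/s4.png',cv2.resize(s[100:300,330:530],None,fx=2.8,fy=2.8,interpolation=2))
for a in np.arange(1,-.01,-.1): print(round(a,1),(-80*np.cos(a)+7*np.sin(a)+17.5).round(1),(34+80*np.sin(a)+7*np.cos(a)).round(1))"
```

```text
4.35 fence [-23.2  60.2 105.7] rot [ 3.141 -0.     1.389] F [-0.1  0.1  0.1] Ffence -0.1 0.1 grip 0.005
1.0 -19.8 105.1
0.9 -26.7 101.0
0.8 -33.2 96.3
0.7 -39.2 90.9
0.6 -44.6 84.9
0.5 -49.4 78.5
0.4 -53.5 71.6
0.3 -56.9 64.3
0.2 -59.5 56.8
0.1 -61.4 49.0
0.0 -62.5 41.0
```

View pics/s4.png

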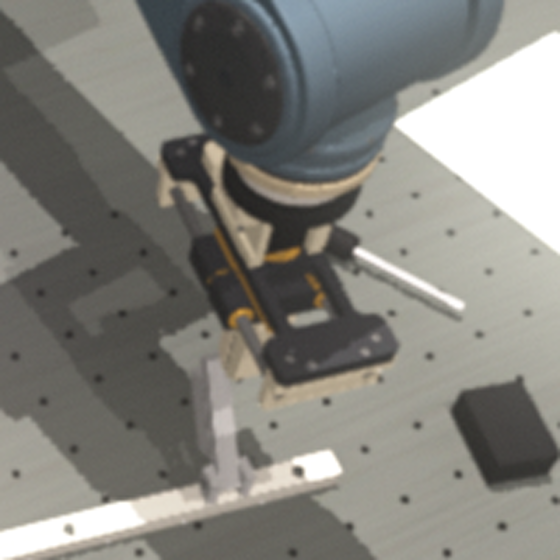

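```bash
python3 -c "
from h import *
def W(x,y,z): return np.r_[FC+x*X+y*Y,z]
P=[W(-23,60,106),W(-23+17,60,106),W(-23+17,67.5,106),W(-23-17,60,106)]+[W(-95*np.cos(a)+7*np.sin(a),y,34+95*np.sin(a)+7*np.cos(a)) for a in(.7,.85,1) for y in(52,68)]+[W(7,60,36)]
print(((proj('scene',P)-[330,100])*2.8).round())"
```

```text
[[232. 393.]
 [241. 413.]
 [252. 410.]
 [222. 374.]
 [196. 350.]
 [217. 345.]
 [203. 354.]
 [225. 349.]
 [211. 361.]
 [233. 355.]
 [232. 481.]]
```

```bash
python3 -c "
from h import *
s=r.camera('scene');cv2.imwrite('pics/s5.png',cv2.resize(s[210:285,380:480],None,fx=7,fy=7,interpolation=2))
def W(x,y,z): return np.r_[FC+x*X+y*Y,z]
P=[W(-23+a,60+b,106) for a,b in((17.5,7.5),(17.5,-7.5),(-17.5,-7.5),(-17.5,7.5))]+[W(10,43,46),W(-10,43,46),W(10,77,46),W(-10,77,46),W(10,150,18)]
print(((proj('scene',P)-[380,210])*7).round())"
```

```text
[[280. 257.]
 [228. 270.]
 [180. 170.]
 [231. 158.]
 [184. 439.]
 [158. 381.]
 [295. 410.]
 [268. 354.]
 [507. 401.]]
```

View pics/s5.png

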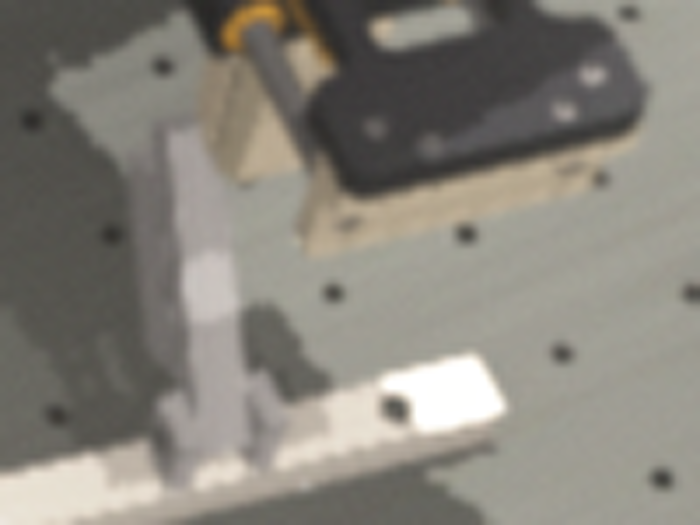

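```bash
python3 -c "
from h import *
def W(x,y,z): return np.r_[FC+x*X+y*Y,z]
for h in (-17.5,-10,-5,0,8,17.5):
  for z in(106,115,125,135):
    print(h,z,((proj('scene',[W(-23+h,67.5,z),W(-23+h,52.5,z)])-[380,210])*7).round().tolist())
"
```

```text
-17.5 106 [[231.0, 158.0], [180.0, 170.0]]
-17.5 115 [[236.0, 138.0], [185.0, 151.0]]
-17.5 125 [[242.0, 117.0], [191.0, 129.0]]
-17.5 135 [[248.0, 94.0], [196.0, 107.0]]
-10 106 [[241.0, 179.0], [190.0, 191.0]]
-10 115 [[246.0, 159.0], [195.0, 172.0]]
-10 125 [[253.0, 138.0], [201.0, 150.0]]
-10 135 [[259.0, 116.0], [207.0, 128.0]]
-5 106 [[248.0, 193.0], [197.0, 205.0]]
-5 115 [[253.0, 174.0], [202.0, 186.0]]
-5 125 [[260.0, 152.0], [208.0, 165.0]]
-5 135 [[266.0, 130.0], [214.0, 143.0]]
0 106 [[255.0, 207.0], [204.0, 219.0]]
0 115 [[261.0, 188.0], [209.0, 200.0]]
0 125 [[267.0, 166.0], [215.0, 179.0]]
0 135 [[273.0, 144.0], [221.0, 157.0]]
8 106 [[266.0, 230.0], [215.0, 242.0]]
8 115 [[272.0, 211.0], [220.0, 224.0]]
8 125 [[278.0, 190.0], [226.0, 202.0]]
8 135 [[285.0, 168.0], [232.0, 181.0]]
17.5 106 [[280.0, 257.0], [228.0, 270.0]]
17.5 115 [[286.0, 239.0], [234.0, 251.0]]
17.5 125 [[292.0, 217.0], [240.0, 230.0]]
17.5 135 [[299.0, 196.0], [246.0, 209.0]]
```

```bash
python3 -c "
from h import *
s=cv2.imread('pics/scene0.png')
c,si=np.cos(.47),np.sin(.47)
ty=np.array([si,-c,0]);tx=np.array([c,si,0]);p=np.array([249,-490.2,185.8])
P=[p+ty*a+tx*b for a,b in((0,0),(46.5,7.5),(46.5,-7.5),(64,-7.5),(64,7.5),(-46.5,7.5),(-46.5,-7.5),(-64,-7.5),(-64,7.5))]
q=proj('scene',P);print(q.round())
im=cv2.resize(s[90:230,0:150],None,fx=5,fy=4.28,interpolation=2)
for u in q: cv2.circle(im,(int(u[0]*5),int((u[1]-90)*4.28)),3,(0,0,255),-1)
cv2.imwrite('pics/g0.png',cv2.resize(im,(700,560)))"
```

```text
[[ 34. 205.]
 [ 13. 223.]
 [  8. 219.]
 [ -1. 225.]
 [  4. 229.]
 [ 58. 191.]
 [ 53. 188.]
 [ 61. 182.]
 [ 66. 186.]]
```

View pics/g0.png

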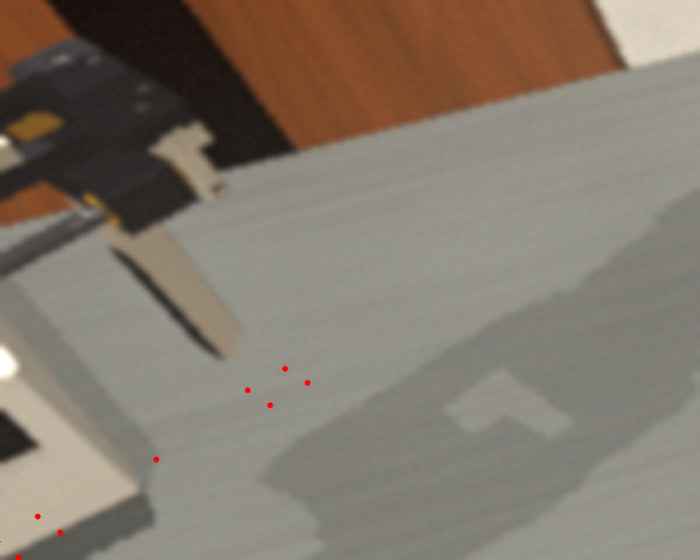

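The visible finger ends look shorter than the stated TCP in the scene view: predicted about 12 px lower, in both the start picture and this one. I'll find the true contact by touch, moving -x slowly.

Call:
send_rows(
  motion=[
    {"dx": 0, "dy": -4, "dz": 0, "rx": 0, "ry": 0, "rz": 0},
    {"dx": 0, "dy": -4, "dz": 0, "rx": 0, "ry": 0, "rz": 0},
    {"dx": 0, "dy": 0, "dz": 0, "rx": 0, "ry": 0, "rz": 0},
  ],
)

```text
time_s: 4.75
eef_pos: [578.3, 130.3, 105.1]
eef_rot: [-3.141, 0.0, 1.389]
force: [-0.7, -0.4, -0.3]
grip_width: 0.011
```

```bash
python3 -c "
from h import *
st()
s=r.camera('scene');cv2.imwrite('pics/s6.png',cv2.resize(s[200:290,370:480],None,fx=6,fy=6,interpolation=2))"
```

```text
4.75 fence [-31.   60.  105.1] rot [-3.141  0.     1.389] F [-0.7 -0.4 -0.3] Ffence -0.6 -0.5 grip 0.011
```

View pics/s6.png

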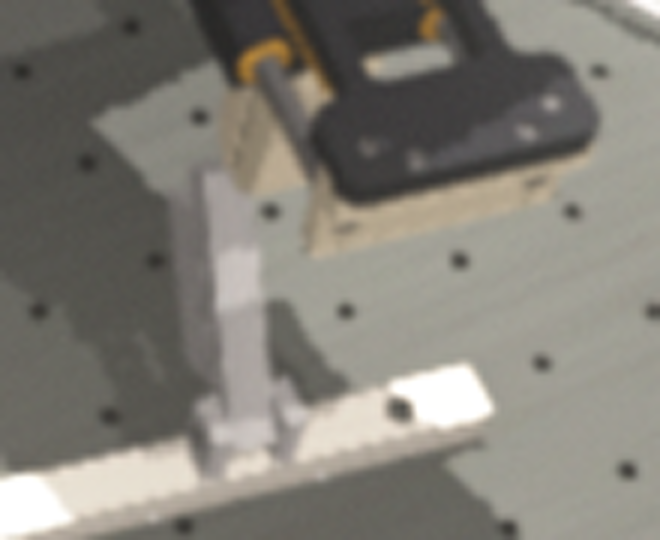

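No contact at all, so I'll check the finger length on open bench before touching anything. Raise, move clear, lower to TCP z of about 30.

Call:
send_rows(
  motion=[
    {"dx": 0, "dy": 0, "dz": -30, "rx": 0, "ry": 0, "rz": 0},
    {"dx": 0, "dy": 0, "dz": -30, "rx": 0, "ry": 0, "rz": 0},
    {"dx": 0, "dy": -40, "dz": 0, "rx": 0, "ry": 0, "rz": 0},
    {"dx": 0, "dy": -40, "dz": 0, "rx": 0, "ry": 0, "rz": 0},
    {"dx": 0, "dy": -40, "dz": 0, "rx": 0, "ry": 0, "rz": 0},
    {"dx": 0, "dy": 0, "dz": 40, "rx": 0, "ry": 0, "rz": 0},
    {"dx": 0, "dy": 0, "dz": 40, "rx": 0, "ry": 0, "rz": 0},
    {"dx": 0, "dy": 0, "dz": 40, "rx": 0, "ry": 0, "rz": 0},
    {"dx": 0, "dy": 0, "dz": 15, "rx": 0, "ry": 0, "rz": 0},
    {"dx": 0, "dy": 0, "dz": 0, "rx": 0, "ry": 0, "rz": 0},
    {"dx": 0, "dy": 0, "dz": 0, "rx": 0, "ry": 0, "rz": 0},
  ],
)

```text
time_s: 5.9
eef_pos: [461.2, 152.0, 30.7]
eef_rot: [3.141, -0.0, 1.389]
force: [0.5, -0.2, 0.3]
grip_width: 0.005
```

```bash
python3 -c "
from h import *
s=st()
p=proj('scene',s['eef_pos'])[0];print(p)
s=r.camera('scene');s=s.copy();cv2.circle(s,tuple(int(round(v)) for v in p),1,(0,0,255),-1);cv2.imwrite('pics/s7.png',cv2.resize(s[100:280,320:500],None,fx=3.3,fy=3.3,interpolation=2))"
```

```text
5.9 fence [-150.1   60.3   30.7] rot [ 3.141 -0.     1.389] F [ 0.5 -0.2  0.3] Ffence 0.5 -0.2 grip 0.005
[385.6069557  214.91842895]
```

View pics/s7.png

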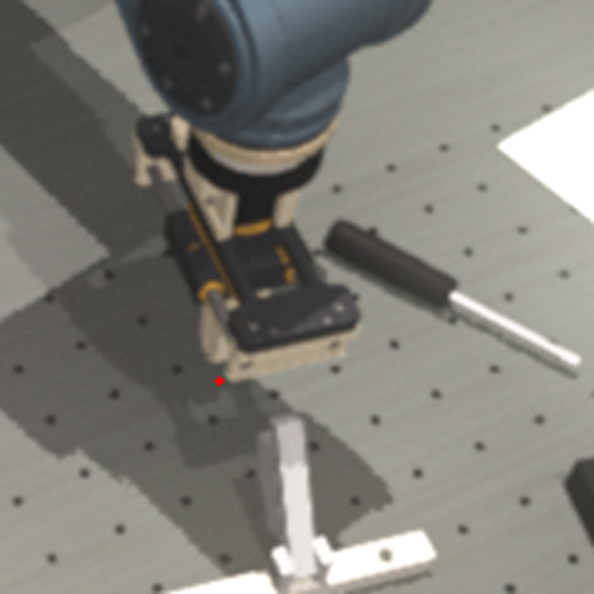

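Call:
send_rows(
  motion=[
    {"dx": 0, "dy": 0, "dz": 6, "rx": 0, "ry": 0, "rz": 0},
    {"dx": 0, "dy": 0, "dz": 6, "rx": 0, "ry": 0, "rz": 0},
    {"dx": 0, "dy": 0, "dz": 6, "rx": 0, "ry": 0, "rz": 0},
    {"dx": 0, "dy": 0, "dz": 6, "rx": 0, "ry": 0, "rz": 0},
    {"dx": 0, "dy": 0, "dz": 2, "rx": 0, "ry": 0, "rz": 0},
    {"dx": 0, "dy": 0, "dz": 0, "rx": 0, "ry": 0, "rz": 0},
  ],
)

```text
time_s: 6.55
eef_pos: [460.5, 151.8, 3.8]
eef_rot: [-3.141, 0.0, 1.389]
force: [-0.3, 0.6, -0.5]
grip_width: 0.006
```

Call:
send_rows(
  motion=[
    {"dx": 0, "dy": 0, "dz": 2, "rx": 0, "ry": 0, "rz": 0},
    {"dx": 0, "dy": 0, "dz": 2, "rx": 0, "ry": 0, "rz": 0},
    {"dx": 0, "dy": 0, "dz": 1, "rx": 0, "ry": 0, "rz": 0},
    {"dx": 0, "dy": 0, "dz": 0, "rx": 0, "ry": 0, "rz": 0},
  ],
)

```text
time_s: 6.95
eef_pos: [460.7, 151.9, -1.0]
eef_rot: [-3.141, 0.0, 1.389]
force: [0.4, -0.7, -0.7]
grip_width: 0.008
```

```bash
python3 -c "
from h import *
s=st()
p=proj('scene',s['eef_pos'])[0];print(p)
s=r.camera('scene');s=s.copy();cv2.circle(s,tuple(int(round(v)) for v in p),1,(0,0,255),-1);cv2.imwrite('pics/s8.png',cv2.resize(s[160:260,340:460],None,fx=6,fy=6,interpolation=2))"
```

```text
6.95 fence [-150.6   60.1   -1. ] rot [-3.141  0.     1.389] F [ 0.4 -0.7 -0.7] Ffence 0.5 -0.6 grip 0.008
[383.94043438 223.38765515]
```

View pics/s8.png

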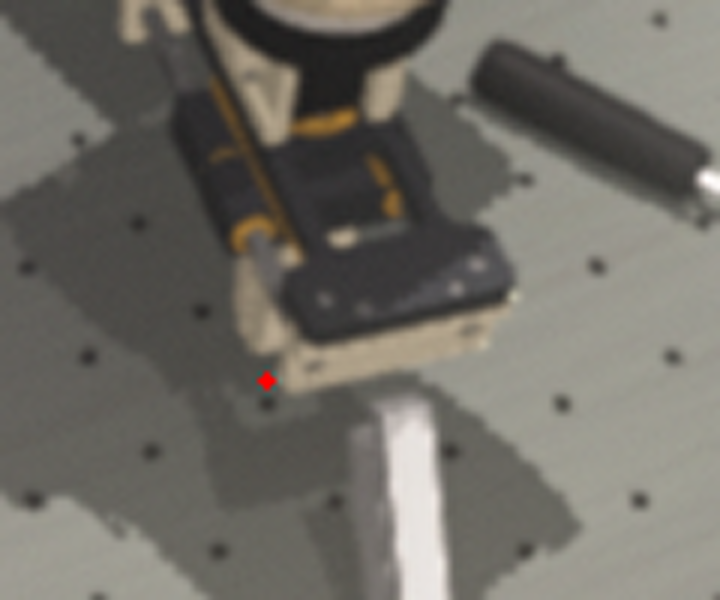

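Call:
send_rows(
  motion=[
    {"dx": 0, "dy": 0, "dz": 2, "rx": 0, "ry": 0, "rz": 0},
    {"dx": 0, "dy": 0, "dz": 2, "rx": 0, "ry": 0, "rz": 0},
    {"dx": 0, "dy": 0, "dz": 2, "rx": 0, "ry": 0, "rz": 0},
    {"dx": 0, "dy": 0, "dz": 0, "rx": 0, "ry": 0, "rz": 0},
  ],
)

```text
time_s: 7.4
eef_pos: [460.5, 151.9, -7.2]
eef_rot: [-3.141, 0.0, 1.389]
force: [0.4, -1.0, 0.9]
grip_width: 0.005
```

Call:
send_rows(
  motion=[
    {"dx": 0, "dy": 0, "dz": 2, "rx": 0, "ry": 0, "rz": 0},
    {"dx": 0, "dy": 0, "dz": 2, "rx": 0, "ry": 0, "rz": 0},
    {"dx": 0, "dy": 0, "dz": 0, "rx": 0, "ry": 0, "rz": 0},
  ],
)

```text
time_s: 7.7
eef_pos: [460.6, 151.9, -11.1]
eef_rot: [-3.141, 0.0, 1.389]
force: [-0.1, 0.9, 0.3]
grip_width: 0.008
```

Call:
send_rows(
  motion=[
    {"dx": 0, "dy": 0, "dz": 2, "rx": 0, "ry": 0, "rz": 0},
    {"dx": 0, "dy": 0, "dz": 2, "rx": 0, "ry": 0, "rz": 0},
    {"dx": 0, "dy": 0, "dz": 0, "rx": 0, "ry": 0, "rz": 0},
  ],
)

```text
time_s: 8.0
eef_pos: [460.6, 151.9, -15.1]
eef_rot: [-3.141, 0.0, 1.389]
force: [0.2, 1.0, 0.4]
grip_width: 0.008
```

Call:
send_rows(
  motion=[
    {"dx": 0, "dy": 0, "dz": 1.5, "rx": 0, "ry": 0, "rz": 0},
    {"dx": 0, "dy": 0, "dz": 1.5, "rx": 0, "ry": 0, "rz": 0},
    {"dx": 0, "dy": 0, "dz": 0, "rx": 0, "ry": 0, "rz": 0},
  ],
)

```text
time_s: 8.3
eef_pos: [460.6, 151.9, -18.0]
eef_rot: [-3.141, 0.0, 1.389]
force: [0.0, 0.3, -0.0]
grip_width: 0.003
```

Call:
send_rows(
  motion=[
    {"dx": 0, "dy": 0, "dz": 1.5, "rx": 0, "ry": 0, "rz": 0},
    {"dx": 0, "dy": 0, "dz": 1.5, "rx": 0, "ry": 0, "rz": 0},
    {"dx": 0, "dy": 0, "dz": 0, "rx": 0, "ry": 0, "rz": 0},
  ],
)

```text
time_s: 8.6
eef_pos: [460.6, 151.9, -21.1]
eef_rot: [-3.141, 0.0, 1.389]
force: [-0.4, 0.3, -0.4]
grip_width: 0.005
```

```bash
python3 -c "
from h import *
s=st()
p=proj('scene',s['eef_pos']*[1,1,0])[0];print(p)
s=r.camera('scene');s=s.copy();cv2.circle(s,tuple(int(round(v)) for v in p),1,(0,0,255),-1);cv2.imwrite('pics/s9.png',cv2.resize(s[160:260,340:460],None,fx=6,fy=6,interpolation=2))"
```

```text
8.6 fence [-150.7   60.1  -21.1] rot [-3.141  0.     1.389] F [-0.4  0.3 -0.4] Ffence -0.5 0.2 grip 0.005
[383.95722597 223.09934118]
```

View pics/s9.png

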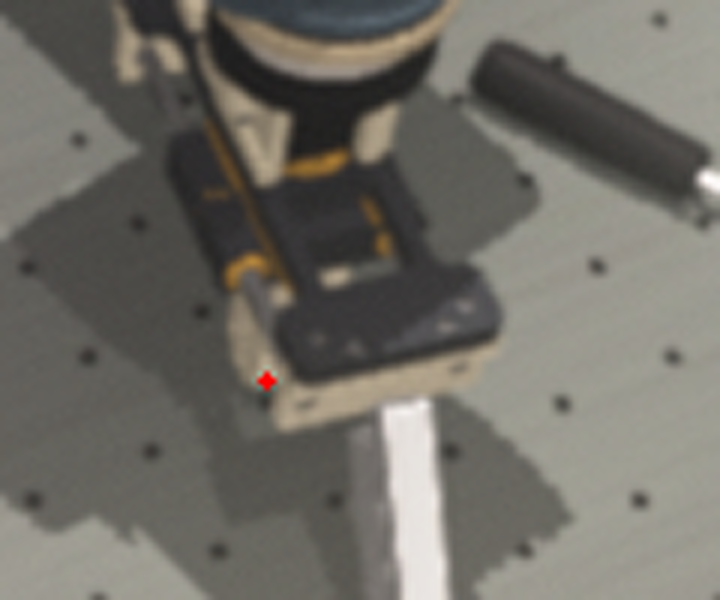

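Call:
send_rows(
  motion=[
    {"dx": 0, "dy": 0, "dz": 1, "rx": 0, "ry": 0, "rz": 0},
    {"dx": 0, "dy": 0, "dz": 1, "rx": 0, "ry": 0, "rz": 0},
    {"dx": 0, "dy": 0, "dz": 0, "rx": 0, "ry": 0, "rz": 0},
  ],
)

```text
time_s: 8.95
eef_pos: [460.7, 151.9, -23.0]
eef_rot: [-3.141, 0.0, 1.389]
force: [-1.2, -0.2, 0.5]
grip_width: 0.005
```

Call:
send_rows(
  motion=[
    {"dx": 0, "dy": 0, "dz": 1, "rx": 0, "ry": 0, "rz": 0},
    {"dx": 0, "dy": 0, "dz": 1, "rx": 0, "ry": 0, "rz": 0},
    {"dx": 0, "dy": 0, "dz": 0, "rx": 0, "ry": 0, "rz": 0},
  ],
)

```text
time_s: 9.25
eef_pos: [460.7, 151.9, -25.0]
eef_rot: [-3.141, 0.0, 1.389]
force: [-0.4, -0.1, 0.2]
grip_width: 0.003
```

Call:
send_rows(
  motion=[
    {"dx": 0, "dy": 0, "dz": 1, "rx": 0, "ry": 0, "rz": 0},
    {"dx": 0, "dy": 0, "dz": 1, "rx": 0, "ry": 0, "rz": 0},
    {"dx": 0, "dy": 0, "dz": 0, "rx": 0, "ry": 0, "rz": 0},
  ],
)

```text
time_s: 9.55
eef_pos: [460.6, 151.9, -27.0]
eef_rot: [-3.141, 0.0, 1.389]
force: [0.8, -0.4, 0.8]
grip_width: 0.004
```

Call:
send_rows(
  motion=[
    {"dx": 0, "dy": 0, "dz": 1, "rx": 0, "ry": 0, "rz": 0},
    {"dx": 0, "dy": 0, "dz": 1, "rx": 0, "ry": 0, "rz": 0},
    {"dx": 0, "dy": 0, "dz": 0, "rx": 0, "ry": 0, "rz": 0},
  ],
)

```text
time_s: 9.85
eef_pos: [460.7, 151.9, -29.0]
eef_rot: [-3.141, 0.0, 1.389]
force: [0.3, 0.3, -0.2]
grip_width: 0.005
```

```bash
python3 -c "
from h import *
s=st()
e=s['eef_pos']
P=[np.r_[e[:2]+a*X+b*Y,0] for a in(-17.5,17.5) for b in (-7.5,7.5)]
s=r.camera('scene');s=cv2.resize(s[170:250,340:440],None,fx=7,fy=7,interpolation=2)
for p in proj('scene',P): cv2.circle(s,tuple(int(v) for v in (p-[340,170])*7+3),2,(0,0,255),-1)
cv2.imwrite('pics/s10.png',s)"
```

```text
9.85 fence [-150.6   60.1  -29. ] rot [-3.141  0.     1.389] F [ 0.3  0.3 -0.2] Ffence 0.3 0.3 grip 0.005
```

View pics/s10.png

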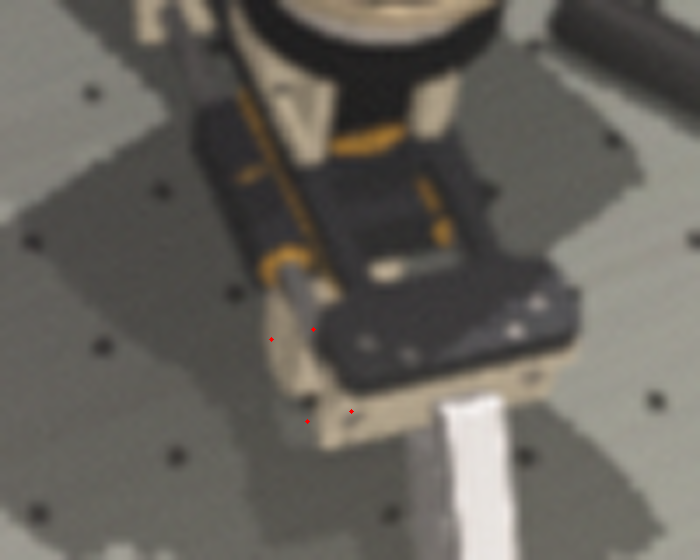

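Call:
send_rows(
  motion=[
    {"dx": 0, "dy": 0, "dz": 1, "rx": 0, "ry": 0, "rz": 0},
    {"dx": 0, "dy": 0, "dz": 1, "rx": 0, "ry": 0, "rz": 0},
    {"dx": 0, "dy": 0, "dz": 0, "rx": 0, "ry": 0, "rz": 0},
  ],
)

```text
time_s: 10.2
eef_pos: [460.7, 151.9, -31.0]
eef_rot: [-3.141, 0.0, 1.389]
force: [-0.5, 0.4, -0.5]
grip_width: 0.003
```

Call:
send_rows(
  motion=[
    {"dx": 0, "dy": 0, "dz": 1, "rx": 0, "ry": 0, "rz": 0},
    {"dx": 0, "dy": 0, "dz": 1, "rx": 0, "ry": 0, "rz": 0},
    {"dx": 0, "dy": 0, "dz": 0, "rx": 0, "ry": 0, "rz": 0},
  ],
)

```text
time_s: 10.5
eef_pos: [460.8, 151.9, -32.2]
eef_rot: [3.141, -0.0, 1.389]
force: [-3.7, -1.4, 13.2]
grip_width: 0.006
```

Call:
send_rows(
  motion=[
    {"dx": 0, "dy": 0, "dz": 1, "rx": 0, "ry": 0, "rz": 0},
    {"dx": 0, "dy": 0, "dz": 1, "rx": 0, "ry": 0, "rz": 0},
    {"dx": 0, "dy": 0, "dz": 0, "rx": 0, "ry": 0, "rz": 0},
  ],
)

```text
time_s: 10.8
eef_pos: [460.9, 152.0, -32.4]
eef_rot: [3.141, -0.0, 1.389]
force: [-14.4, -4.4, 46.9]
grip_width: 0.004
```

Contact came at a reported TCP z of about -32, so the real finger ends are 32 mm short of the stated TCP. I'll lift and check the body height too.

Call:
send_rows(
  motion=[
    {"dx": 0, "dy": 0, "dz": -10, "rx": 0, "ry": 0, "rz": 0},
    {"dx": 0, "dy": 0, "dz": -40, "rx": 0, "ry": 0, "rz": 0},
    {"dx": 0, "dy": 0, "dz": -40, "rx": 0, "ry": 0, "rz": 0},
    {"dx": 0, "dy": 0, "dz": -40, "rx": 0, "ry": 0, "rz": 0},
    {"dx": 0, "dy": 0, "dz": -10, "rx": 0, "ry": 0, "rz": 0},
  ],
)

```text
time_s: 11.3
eef_pos: [462.6, 152.3, 108.9]
eef_rot: [3.136, -0.002, 1.389]
force: [0.9, -0.2, -0.7]
grip_width: 0.006
```

```bash
python3 -c "
from h import *
st()
def W(x,y,z): return np.r_[FC+x*X+y*Y,z]
for z in (20,40,52,60,70,84): print(z,((proj('scene',[W(-150+94,60-37.5,z),W(-150+94,60+37.5,z),W(-150+75,60-37.5,z)])-[340,170])*7).round().tolist())"
```

```text
11.3 fence [-148.9   60.9  108.9] rot [ 3.136e+00 -2.000e-03  1.389e+00] F [ 0.9 -0.2 -0.7] Ffence 1.0 -0.1 grip 0.006
20 [[306.0, 599.0], [537.0, 541.0], [285.0, 549.0]]
40 [[313.0, 562.0], [549.0, 504.0], [291.0, 511.0]]
52 [[318.0, 539.0], [556.0, 481.0], [296.0, 489.0]]
60 [[321.0, 524.0], [560.0, 465.0], [298.0, 473.0]]
70 [[325.0, 504.0], [566.0, 446.0], [302.0, 453.0]]
84 [[330.0, 476.0], [575.0, 417.0], [307.0, 425.0]]
```

Call:
send_rows(
  motion=[
    {"dx": 0, "dy": 0, "dz": -15, "rx": 0, "ry": 0, "rz": 0},
    {"dx": -1, "dy": 38, "dz": 0, "rx": 0, "ry": 0, "rz": 0},
    {"dx": 0, "dy": 38, "dz": 0, "rx": 0, "ry": 0, "rz": 0},
    {"dx": 0, "dy": 38, "dz": 0, "rx": 0, "ry": 0, "rz": 0},
    {"dx": 0, "dy": 38, "dz": 0, "rx": 0, "ry": 0, "rz": 0},
    {"dx": 0, "dy": 0, "dz": 0, "rx": 0, "ry": 0, "rz": 0},
    {"dx": 0, "dy": 0, "dz": 22, "rx": 0, "ry": 0, "rz": 0},
    {"dx": 0, "dy": 0, "dz": 25, "rx": 0, "ry": 0, "rz": 0},
    {"dx": 0, "dy": 0, "dz": 0, "rx": 0, "ry": 0, "rz": 0},
    {"dx": 0, "dy": -8, "dz": 0, "rx": 0, "ry": 0, "rz": 0},
    {"dx": 0, "dy": -8, "dz": 0, "rx": 0, "ry": 0, "rz": 0},
    {"dx": 0, "dy": 0, "dz": 0, "rx": 0, "ry": 0, "rz": 0},
  ],
)

```text
time_s: 12.5
eef_pos: [593.6, 126.7, 74.3]
eef_rot: [3.141, -0.0, 1.389]
force: [-0.2, -0.3, 0.8]
grip_width: 0.004
```

```bash
python3 -c "
from h import *
st()
s=r.camera('scene');cv2.imwrite('pics/s11.png',cv2.resize(s[190:290,370:480],None,fx=6,fy=6,interpolation=2))"
```

```text
12.5 fence [-15.3  59.3  74.3] rot [ 3.141 -0.     1.389] F [-0.2 -0.3  0.8] Ffence -0.1 -0.3 grip 0.004
```

View pics/s11.png

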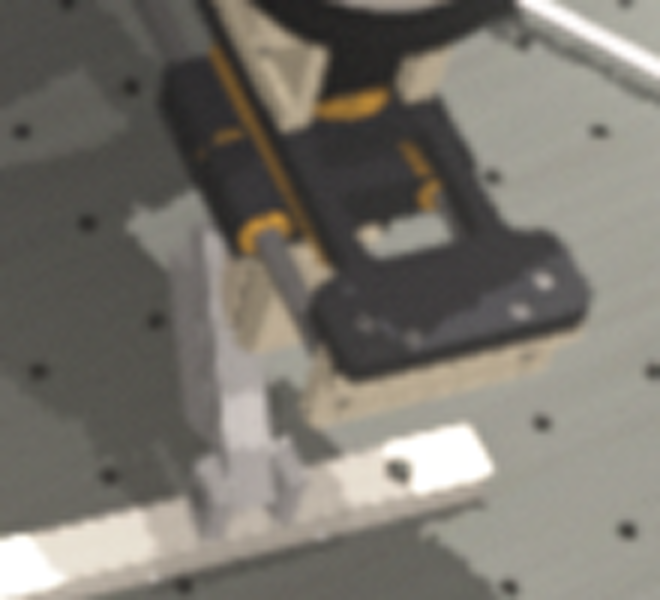

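The finger is next to the stop's upper end, with no contact; the stop tip at (205,235) suggests about 0.8 rad. I'll go lower and then push out along the arc.

Call:
send_rows(
  motion=[
    {"dx": 0, "dy": 8, "dz": 0, "rx": 0, "ry": 0, "rz": 0},
    {"dx": 0, "dy": 0, "dz": 22, "rx": 0, "ry": 0, "rz": 0},
    {"dx": 0, "dy": -6, "dz": 0, "rx": 0, "ry": 0, "rz": 0},
    {"dx": 0, "dy": -6, "dz": 0, "rx": 0, "ry": 0, "rz": 0},
    {"dx": 0, "dy": -6, "dz": 0, "rx": 0, "ry": 0, "rz": 0},
    {"dx": 0, "dy": 0, "dz": 0, "rx": 0, "ry": 0, "rz": 0},
  ],
)

```text
time_s: 13.15
eef_pos: [584.2, 128.4, 52.0]
eef_rot: [3.141, -0.0, 1.389]
force: [-0.2, -0.1, -0.3]
grip_width: 0.006
```

Call:
send_rows(
  motion=[
    {"dx": 0, "dy": -5, "dz": 1, "rx": 0, "ry": 0, "rz": 0},
    {"dx": 0, "dy": -5, "dz": 1, "rx": 0, "ry": 0, "rz": 0},
    {"dx": 0, "dy": 0, "dz": 0, "rx": 0, "ry": 0, "rz": 0},
  ],
)

```text
time_s: 13.45
eef_pos: [574.0, 130.1, 49.1]
eef_rot: [-3.141, 0.0, 1.389]
force: [0.4, -0.0, -0.5]
grip_width: 0.004
```

```bash
python3 -c "
from h import *
st()
s=r.camera('scene');cv2.imwrite('pics/s12.png',cv2.resize(s[190:290,370:480],None,fx=6,fy=6,interpolation=2))"
```

```text
13.45 fence [-35.3  59.1  49.1] rot [-3.141  0.     1.389] F [ 0.4 -0.  -0.5] Ffence 0.4 0.1 grip 0.004
```

View pics/s12.png

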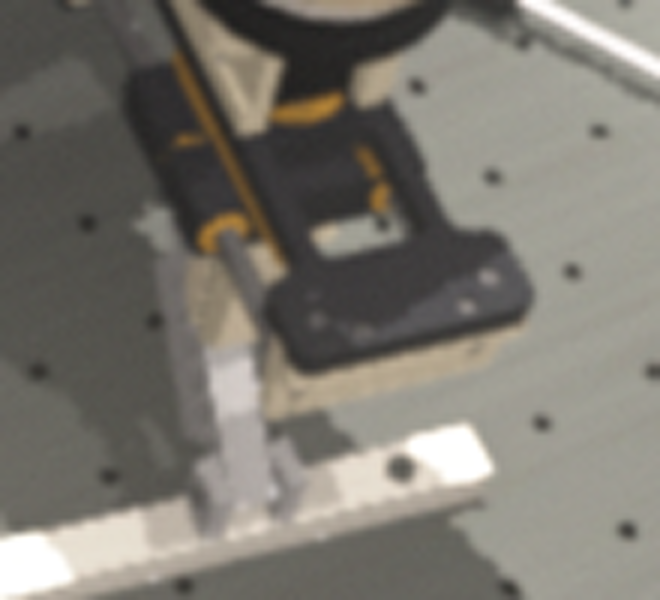

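Call:
send_rows(
  motion=[
    {"dx": 0, "dy": -4, "dz": 3, "rx": 0, "ry": 0, "rz": 0},
    {"dx": 0, "dy": -4, "dz": 3, "rx": 0, "ry": 0, "rz": 0},
    {"dx": 0, "dy": 0, "dz": 0, "rx": 0, "ry": 0, "rz": 0},
  ],
)

```text
time_s: 13.8
eef_pos: [565.9, 131.4, 42.5]
eef_rot: [-3.14, 0.0, 1.389]
force: [-0.1, -0.1, 0.2]
grip_width: 0.009
```

Call:
send_rows(
  motion=[
    {"dx": 0, "dy": -4, "dz": 4, "rx": 0, "ry": 0, "rz": 0},
    {"dx": 0, "dy": -4, "dz": 4, "rx": 0, "ry": 0, "rz": 0},
    {"dx": 0, "dy": 0, "dz": 0, "rx": 0, "ry": 0, "rz": 0},
  ],
)

```text
time_s: 14.1
eef_pos: [557.9, 132.9, 34.4]
eef_rot: [-3.14, 0.0, 1.389]
force: [0.4, 0.0, -0.9]
grip_width: 0.007
```

```bash
python3 -c "
from h import *
st()
s=r.camera('scene');cv2.imwrite('pics/s13.png',cv2.resize(s[190:290,370:480],None,fx=6,fy=6,interpolation=2))"
```

```text
14.1 fence [-51.6  58.9  34.4] rot [-3.14   0.     1.389] F [ 0.4  0.  -0.9] Ffence 0.3 0.1 grip 0.007
```

View pics/s13.png

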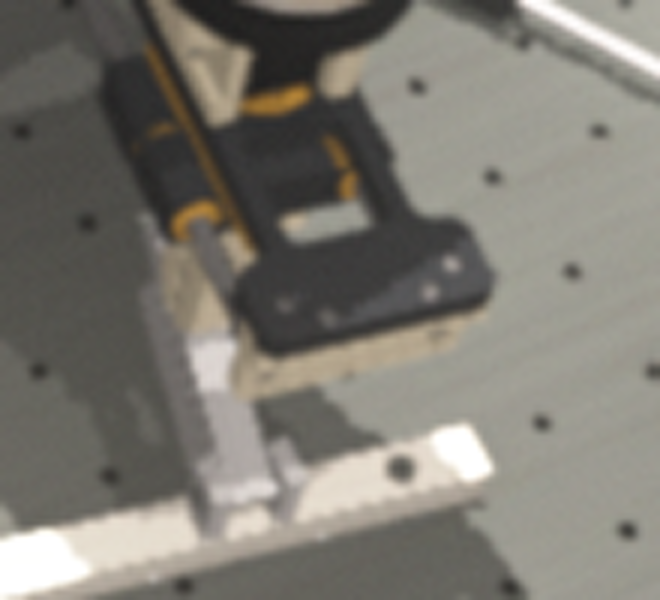

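The stop is swinging down: its arm now leans from (250,490) to (160,240). Continue along the arc.

Call:
send_rows(
  motion=[
    {"dx": 0, "dy": -3, "dz": 4, "rx": 0, "ry": 0, "rz": 0},
    {"dx": 0, "dy": -2, "dz": 4, "rx": 0, "ry": 0, "rz": 0},
    {"dx": 0, "dy": -2, "dz": 4, "rx": 0, "ry": 0, "rz": 0},
    {"dx": 0, "dy": -1, "dz": 4, "rx": 0, "ry": 0, "rz": 0},
    {"dx": 0, "dy": 0, "dz": 0, "rx": 0, "ry": 0, "rz": 0},
  ],
)

```text
time_s: 14.65
eef_pos: [550.3, 134.3, 18.4]
eef_rot: [-3.14, 0.0, 1.389]
force: [-0.1, 0.4, -0.5]
grip_width: 0.002
```

Call:
send_rows(
  motion=[
    {"dx": 0, "dy": 0, "dz": 3, "rx": 0, "ry": 0, "rz": 0},
    {"dx": 0, "dy": 0, "dz": 2, "rx": 0, "ry": 0, "rz": 0},
    {"dx": 0, "dy": 0, "dz": 0, "rx": 0, "ry": 0, "rz": 0},
  ],
)

```text
time_s: 14.95
eef_pos: [550.8, 134.2, 13.8]
eef_rot: [-3.141, 0.0, 1.389]
force: [1.0, -0.7, -0.1]
grip_width: 0.004
```

Call:
send_rows(
  motion=[
    {"dx": 0, "dy": 0, "dz": 2, "rx": 0, "ry": 0, "rz": 0},
    {"dx": 0, "dy": 0, "dz": 1, "rx": 0, "ry": 0, "rz": 0},
    {"dx": 0, "dy": 0, "dz": 0, "rx": 0, "ry": 0, "rz": 0},
  ],
)

```text
time_s: 15.25
eef_pos: [551.0, 134.3, 11.0]
eef_rot: [-3.141, 0.0, 1.389]
force: [-0.2, 0.6, -0.2]
grip_width: 0.005
```

Call:
send_rows(
  motion=[
    {"dx": 0, "dy": 0, "dz": 1, "rx": 0, "ry": 0, "rz": 0},
    {"dx": 0, "dy": 0, "dz": 1, "rx": 0, "ry": 0, "rz": 0},
    {"dx": 0, "dy": 0, "dz": 0, "rx": 0, "ry": 0, "rz": 0},
  ],
)

```text
time_s: 15.55
eef_pos: [551.1, 134.2, 9.0]
eef_rot: [3.142, 0.0, 1.389]
force: [-0.0, 0.7, 0.9]
grip_width: 0.007
```

Call:
send_rows(
  motion=[
    {"dx": 0, "dy": 0, "dz": 1, "rx": 0, "ry": 0, "rz": 0},
    {"dx": 0, "dy": 0, "dz": 0, "rx": 0, "ry": 0, "rz": 0},
  ],
)

```text
time_s: 15.75
eef_pos: [551.2, 134.2, 8.7]
eef_rot: [3.141, -0.0, 1.389]
force: [-3.1, -0.6, 8.3]
grip_width: 0.001
```

```bash
python3 -c "
from h import *
st()
s=r.camera('scene');cv2.imwrite('pics/s14.png',cv2.resize(s[190:290,370:480],None,fx=6,fy=6,interpolation=2))"
```

```text
15.75 fence [-58.5  59.1   8.7] rot [ 3.141 -0.     1.389] F [-3.1 -0.6  8.3] Ffence -2.9 -1.2 grip 0.001
```

View pics/s14.png

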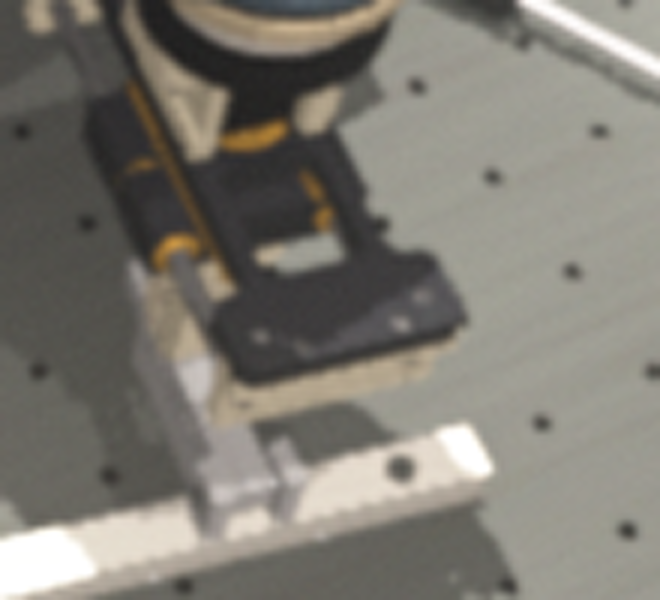

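Force appears exactly at tip height 41 mm, which is the stop's lower limit. One more millimetre to make sure, then lift.

Call:
send_rows(
  motion=[
    {"dx": 0, "dy": 0, "dz": 1, "rx": 0, "ry": 0, "rz": 0},
    {"dx": 0, "dy": 0, "dz": 0, "rx": 0, "ry": 0, "rz": 0},
  ],
)

```text
time_s: 16.0
eef_pos: [551.2, 134.3, 8.5]
eef_rot: [3.141, -0.0, 1.389]
force: [-6.8, -1.2, 18.5]
grip_width: 0.006
```

Call:
send_rows(
  motion=[
    {"dx": 0, "dy": 0, "dz": -10, "rx": 0, "ry": 0, "rz": 0},
    {"dx": 0, "dy": 0, "dz": -40, "rx": 0, "ry": 0, "rz": 0},
    {"dx": 0, "dy": 0, "dz": -40, "rx": 0, "ry": 0, "rz": 0},
    {"dx": -20, "dy": -10, "dz": -20, "rx": 0, "ry": 0, "rz": 0},
    {"dx": -35, "dy": -15, "dz": 0, "rx": 0, "ry": 0, "rz": 0},
    {"dx": -35, "dy": -15, "dz": 0, "rx": 0, "ry": 0, "rz": 0},
    {"dx": -35, "dy": -15, "dz": 0, "rx": 0, "ry": 0, "rz": 0},
    {"dx": -30, "dy": -5, "dz": 0, "rx": 0, "ry": 0, "rz": 0},
    {"dx": 0, "dy": 0, "dz": 0, "rx": 0, "ry": 0, "rz": 0},
    {"dx": 0, "dy": 0, "dz": 0, "rx": 0, "ry": 0, "rz": 0},
  ],
  jaw=1,
)

```text
time_s: 17.0
eef_pos: [464.3, -7.6, 117.5]
eef_rot: [3.141, -0.0, 1.387]
force: [1.0, 0.2, -0.3]
grip_width: 0.821
```

```bash
python3 -c "
from h import *
st()
s=r.camera('scene');t=r.camera('top');cv2.imwrite('pics/s15.png',cv2.resize(s[160:320,220:480],None,fx=3,fy=3,interpolation=2));cv2.imwrite('pics/t15.png',t)"
```

```text
17.0 fence [-118.3  -96.1  117.5] rot [ 3.141 -0.     1.387] F [ 1.   0.2 -0.3] Ffence 0.9 0.4 grip 0.821
```

View pics/s15.png

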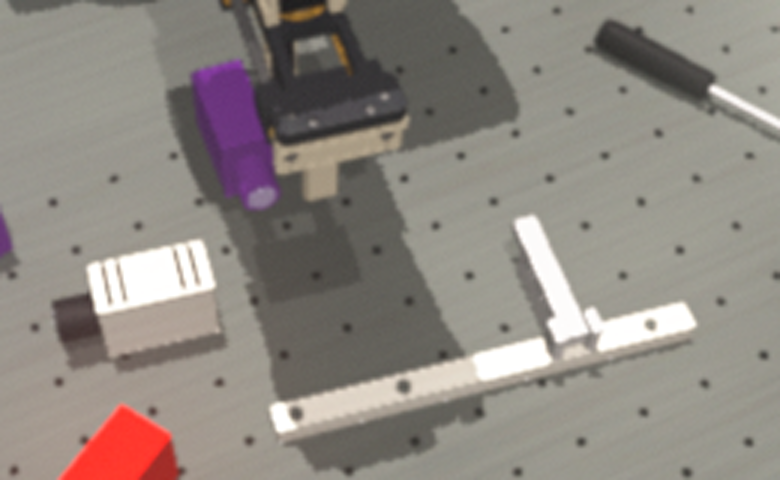

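View pics/t15.png

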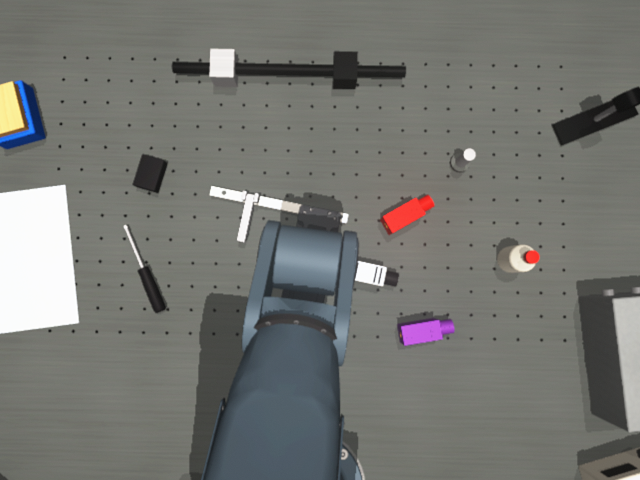

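The stop now lies level: in the crop its arm runs from (575,335) to (525,220), and in the top view from (252,200) to (242,240). Next I go above the camera box (crop (155,295)), align and lower with the jaw open.

Call:
send_rows(
  motion=[
    {"dx": -37, "dy": 4, "dz": 0, "rx": 0, "ry": 0, "rz": 0},
    {"dx": -37, "dy": 4, "dz": 0, "rx": 0, "ry": 0, "rz": 0},
    {"dx": -37, "dy": 4, "dz": 0, "rx": 0, "ry": 0, "rz": 0},
    {"dx": 0, "dy": 0, "dz": 0, "rx": 0, "ry": 0, "rz": 0.03},
    {"dx": 0, "dy": 0, "dz": 30, "rx": 0, "ry": 0, "rz": 0},
    {"dx": 0, "dy": 0, "dz": 0, "rx": 0, "ry": 0, "rz": 0},
    {"dx": 0, "dy": 0, "dz": 0, "rx": 0, "ry": 0, "rz": 0},
  ],
)

```text
time_s: 17.8
eef_pos: [455.8, -118.0, 87.3]
eef_rot: [-3.14, -0.0, 1.36]
force: [0.7, -0.3, -0.2]
grip_width: 1.002
```

```bash
python3 -c "
from h import *
e=st()
s=r.camera('scene');t=r.camera('top');cv2.imwrite('pics/s16.png',cv2.resize(s[140:340,200:400],None,fx=3,fy=3,interpolation=2))
p=e['eef_pos'];print(((proj('scene',[p+[0,0,32],[456,-119,60]])-[200,140])*3).round())
print(p)"
```

```text
17.8 fence [-106.7 -206.2   87.3] rot [-3.14 -0.    1.36] F [ 0.7 -0.3 -0.2] Ffence 0.8 -0.1 grip 1.002
[[203. 282.]
 [212. 334.]]
[ 455.84340546 -117.98703871   87.25097876]
```

View pics/s16.png

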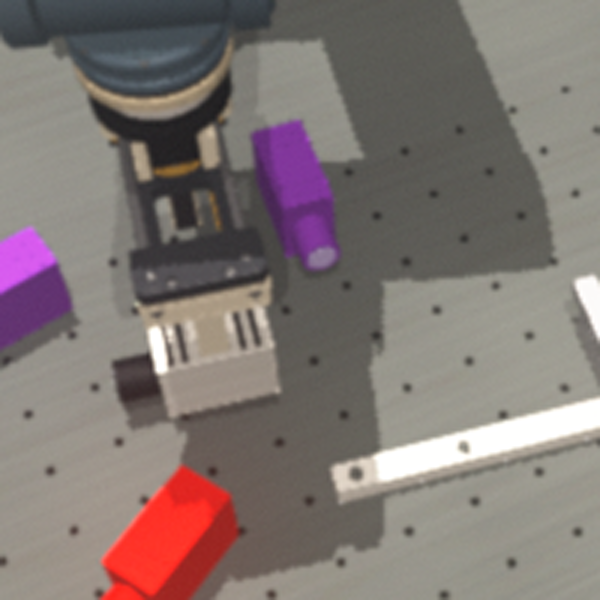

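The fingers straddle the box, with the near finger at (210,330) centred between the stripes. Lowering in two stages.

Call:
send_rows(
  motion=[
    {"dx": 0, "dy": 0, "dz": 20, "rx": 0, "ry": 0, "rz": 0},
    {"dx": 0, "dy": 0, "dz": 20, "rx": 0, "ry": 0, "rz": 0},
    {"dx": 0, "dy": 0, "dz": 10, "rx": 0, "ry": 0, "rz": 0},
    {"dx": 0, "dy": 0, "dz": 10, "rx": 0, "ry": 0, "rz": 0},
    {"dx": 0, "dy": 0, "dz": 0, "rx": 0, "ry": 0, "rz": 0},
  ],
)

```text
time_s: 18.4
eef_pos: [455.5, -118.5, 26.7]
eef_rot: [-3.141, -0.0, 1.359]
force: [-1.2, -1.1, -0.2]
grip_width: 0.998
```

```bash
python3 -c "
from h import *
e=st()
s=r.camera('scene');cv2.imwrite('pics/s17.png',cv2.resize(s[190:300,210:320],None,fx=5,fy=5,interpolation=2))"
```

```text
18.4 fence [-106.9 -206.8   26.7] rot [-3.141 -0.     1.359] F [-1.2 -1.1 -0.2] Ffence -1.0 -1.3 grip 0.998
```

View pics/s17.png

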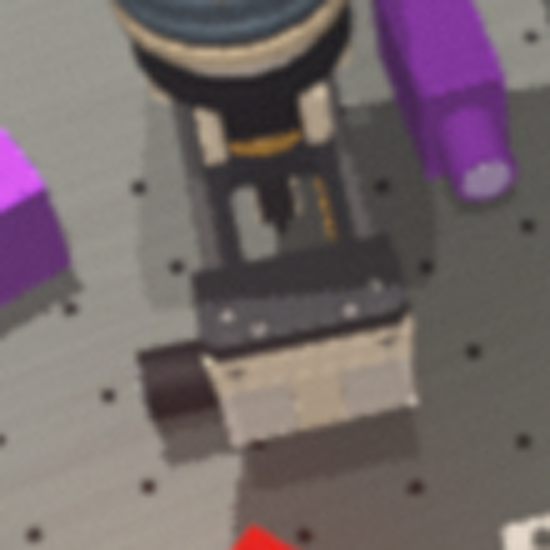

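Call:
send_rows(
  motion=[
    {"dx": 0, "dy": 0, "dz": 10, "rx": 0, "ry": 0, "rz": 0},
    {"dx": 0, "dy": 0, "dz": 10, "rx": 0, "ry": 0, "rz": 0},
    {"dx": 0, "dy": 0, "dz": 10, "rx": 0, "ry": 0, "rz": 0},
    {"dx": 0, "dy": 0, "dz": 2, "rx": 0, "ry": 0, "rz": 0},
    {"dx": 0, "dy": 0, "dz": 0, "rx": 0, "ry": 0, "rz": 0},
  ],
)

```text
time_s: 18.95
eef_pos: [455.4, -118.6, -5.4]
eef_rot: [-3.14, -0.0, 1.359]
force: [0.3, 0.2, -0.2]
grip_width: 0.998
```

Call:
send_rows(
  motion=[
    {"dx": 0, "dy": 0, "dz": 0, "rx": 0, "ry": 0, "rz": 0},
    {"dx": 0, "dy": 0, "dz": 0, "rx": 0, "ry": 0, "rz": 0},
    {"dx": 0, "dy": 0, "dz": 0, "rx": 0, "ry": 0, "rz": 0},
    {"dx": 0, "dy": 0, "dz": 0, "rx": 0, "ry": 0, "rz": 0},
    {"dx": 0, "dy": 0, "dz": 0, "rx": 0, "ry": 0, "rz": 0},
    {"dx": 0, "dy": 0, "dz": 0, "rx": 0, "ry": 0, "rz": 0},
    {"dx": 0, "dy": 0, "dz": 0, "rx": 0, "ry": 0, "rz": 0},
    {"dx": 0, "dy": 0, "dz": 0, "rx": 0, "ry": 0, "rz": 0},
  ],
  jaw=0,
  grip_force=40,
)

```text
time_s: 19.75
eef_pos: [455.7, -118.6, -4.9]
eef_rot: [-3.142, -0.0, 1.359]
force: [-0.2, 0.1, 1.8]
grip_width: 0.427
```

The jaw stopped at 39.7 mm, the width of the box. Lift, turn back to the fence angle and carry to just short of the corner.

Call:
send_rows(
  motion=[
    {"dx": 0, "dy": 0, "dz": -5, "rx": 0, "ry": 0, "rz": 0},
    {"dx": 0, "dy": 0, "dz": -10, "rx": 0, "ry": 0, "rz": 0},
    {"dx": 0, "dy": 0, "dz": -10, "rx": 0, "ry": 0, "rz": 0},
    {"dx": 0, "dy": 0, "dz": 0, "rx": 0, "ry": 0, "rz": -0.03},
    {"dx": 20, "dy": 7, "dz": 0, "rx": 0, "ry": 0, "rz": 0},
    {"dx": 30, "dy": 10, "dz": 0, "rx": 0, "ry": 0, "rz": 0},
    {"dx": 30, "dy": 10, "dz": 0, "rx": 0, "ry": 0, "rz": 0},
    {"dx": 30, "dy": 10, "dz": 0, "rx": 0, "ry": 0, "rz": 0},
    {"dx": 30, "dy": 10, "dz": 0, "rx": 0, "ry": 0, "rz": 0},
    {"dx": 30, "dy": 8, "dz": 0, "rx": 0, "ry": 0, "rz": 0},
    {"dx": 20, "dy": 5, "dz": 0, "rx": 0, "ry": 0, "rz": 0},
    {"dx": 0, "dy": 0, "dz": 0, "rx": 0, "ry": 0, "rz": 0},
  ],
)

```text
time_s: 20.95
eef_pos: [549.8, 59.3, 20.2]
eef_rot: [3.141, -0.0, 1.392]
force: [-0.5, -0.6, -1.4]
grip_width: 0.435
```

Call:
send_rows(
  motion=[
    {"dx": 0, "dy": 0, "dz": 0, "rx": 0, "ry": 0, "rz": 0},
    {"dx": 0, "dy": 0, "dz": 0, "rx": 0, "ry": 0, "rz": 0},
  ],
)

```text
time_s: 21.15
eef_pos: [548.6, 56.7, 20.1]
eef_rot: [-3.141, 0.0, 1.389]
force: [-0.2, 1.3, -3.0]
grip_width: 0.427
```

```bash
python3 -c "
from h import *
e=st()
s=r.camera('scene');t=r.camera('top');cv2.imwrite('pics/s18.png',cv2.resize(s[190:320,290:470],None,fx=4,fy=4,interpolation=2))
cv2.imwrite('pics/t18.png',cv2.resize(t[150:290,190:400],None,fx=3.5,fy=3.5,interpolation=2))"
```

```text
21.15 fence [-46.9 -17.7  20.1] rot [-3.141  0.     1.389] F [-0.2  1.3 -3. ] Ffence -0.4 1.3 grip 0.427
```

View pics/s18.png

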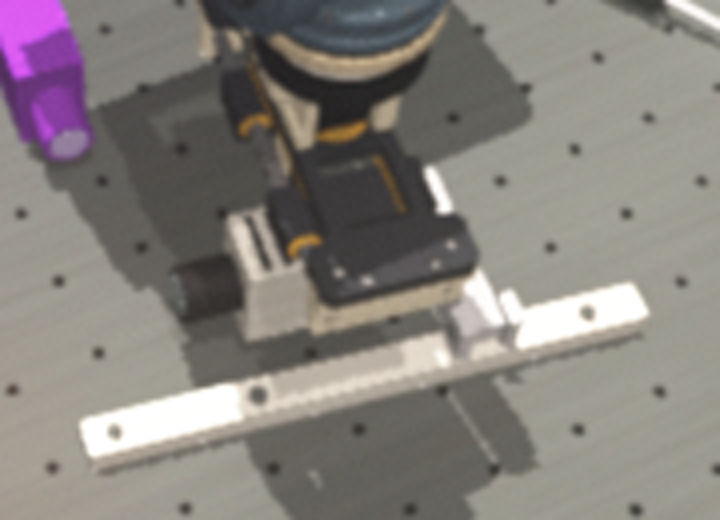

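View pics/t18.png

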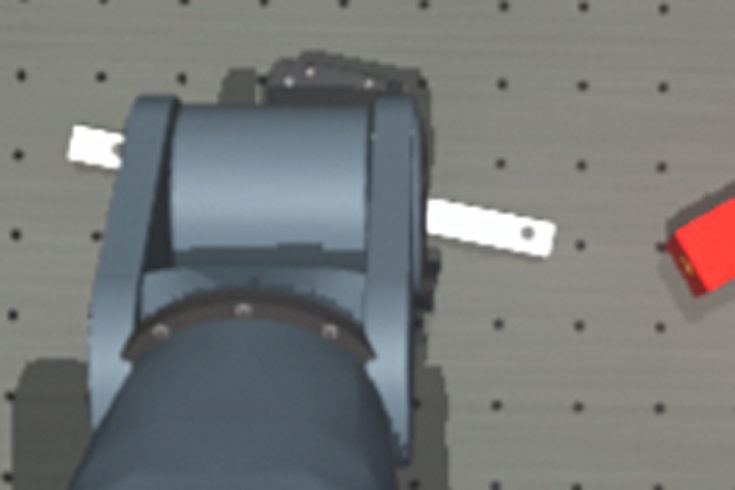

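The camera is held level over the bench, beside the fence, with the lens at (200,290) pointing away from the stop at (475,310). Lower to about 3 mm above the bench and approach the stop.

Call:
send_rows(
  motion=[
    {"dx": 0, "dy": 0, "dz": 8, "rx": 0, "ry": 0, "rz": 0},
    {"dx": 0, "dy": 0, "dz": 8, "rx": 0, "ry": 0, "rz": 0},
    {"dx": 0, "dy": 0, "dz": 6, "rx": 0, "ry": 0, "rz": 0},
    {"dx": 8, "dy": 0, "dz": 0, "rx": 0, "ry": 0, "rz": 0},
    {"dx": 8, "dy": 0, "dz": 0, "rx": 0, "ry": 0, "rz": 0},
    {"dx": 6, "dy": 0, "dz": 0, "rx": 0, "ry": 0, "rz": 0},
    {"dx": 0, "dy": 0, "dz": 0, "rx": 0, "ry": 0, "rz": 0},
  ],
)

```text
time_s: 21.95
eef_pos: [553.4, 80.0, -1.6]
eef_rot: [3.141, -0.0, 1.39]
force: [0.0, -0.0, -2.5]
grip_width: 0.427
```

Call:
send_rows(
  motion=[
    {"dx": 2, "dy": 0, "dz": 0, "rx": 0, "ry": 0, "rz": 0},
    {"dx": 1, "dy": 0, "dz": 0, "rx": 0, "ry": 0, "rz": 0},
    {"dx": 0, "dy": 0, "dz": 0, "rx": 0, "ry": 0, "rz": 0},
  ],
)

```text
time_s: 22.25
eef_pos: [553.6, 82.0, -1.8]
eef_rot: [3.142, -0.0, 1.389]
force: [0.5, 0.1, -3.5]
grip_width: 0.428
```

Call:
send_rows(
  motion=[
    {"dx": 1, "dy": 0, "dz": 0, "rx": 0, "ry": 0, "rz": 0},
    {"dx": 1, "dy": 0, "dz": 0, "rx": 0, "ry": 0, "rz": 0},
    {"dx": 0, "dy": 0, "dz": 0, "rx": 0, "ry": 0, "rz": 0},
  ],
)

```text
time_s: 22.55
eef_pos: [554.0, 83.9, -1.9]
eef_rot: [-3.142, 0.0, 1.389]
force: [0.1, -0.3, -2.8]
grip_width: 0.426
```

```bash
python3 -c "
from h import *
e=st()
s=r.camera('scene');cv2.imwrite('pics/s19.png',cv2.resize(s[200:310,320:450],None,fx=5.5,fy=5.5,interpolation=2))"
```

```text
22.55 fence [-46.6  10.1  -1.9] rot [-3.142  0.     1.389] F [ 0.1 -0.3 -2.8] Ffence 0.2 -0.3 grip 0.426
```

View pics/s19.png

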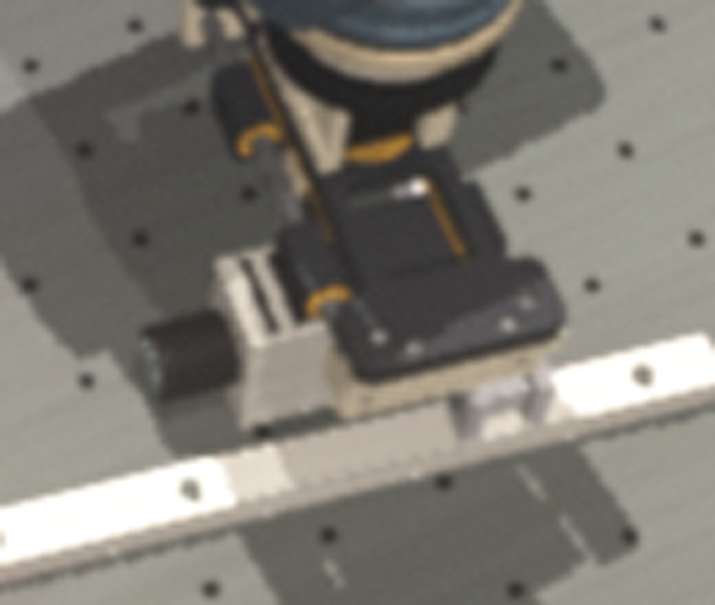

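Call:
send_rows(
  motion=[
    {"dx": 1, "dy": 0, "dz": 0, "rx": 0, "ry": 0, "rz": 0},
    {"dx": 1, "dy": 0, "dz": 0, "rx": 0, "ry": 0, "rz": 0},
    {"dx": 0, "dy": 0, "dz": 0, "rx": 0, "ry": 0, "rz": 0},
  ],
)

```text
time_s: 22.9
eef_pos: [554.4, 86.0, -1.9]
eef_rot: [3.142, -0.0, 1.389]
force: [0.1, -0.7, -2.8]
grip_width: 0.433
```

Call:
send_rows(
  motion=[
    {"dx": 1, "dy": 0, "dz": 0, "rx": 0, "ry": 0, "rz": 0},
    {"dx": 0, "dy": 0, "dz": 0, "rx": 0, "ry": 0, "rz": 0},
  ],
)

```text
time_s: 23.1
eef_pos: [554.4, 86.2, -1.8]
eef_rot: [-3.141, 0.001, 1.389]
force: [-0.6, -5.3, -0.1]
grip_width: 0.429
```

Call:
send_rows(
  motion=[
    {"dx": 1, "dy": 0, "dz": 0, "rx": 0, "ry": 0, "rz": 0},
    {"dx": 0, "dy": 0, "dz": 0, "rx": 0, "ry": 0, "rz": 0},
  ],
)

```text
time_s: 23.3
eef_pos: [554.3, 86.3, -1.8]
eef_rot: [-3.141, 0.002, 1.389]
force: [-3.0, -12.5, 1.4]
grip_width: 0.429
```

Stop contact at y of about 12 mm, as expected. Ease by 0.5 mm and move towards the fence.

Call:
send_rows(
  motion=[
    {"dx": -1, "dy": 0, "dz": 0, "rx": 0, "ry": 0, "rz": 0},
    {"dx": 0, "dy": 4, "dz": 0, "rx": 0, "ry": 0, "rz": 0},
    {"dx": 0, "dy": 4, "dz": 0, "rx": 0, "ry": 0, "rz": 0},
    {"dx": 0, "dy": 3, "dz": 0, "rx": 0, "ry": 0, "rz": 0},
    {"dx": 0, "dy": 2, "dz": 0, "rx": 0, "ry": 0, "rz": 0},
    {"dx": 0, "dy": 0, "dz": 0, "rx": 0, "ry": 0, "rz": 0},
  ],
)

```text
time_s: 23.9
eef_pos: [566.6, 83.9, -2.4]
eef_rot: [-3.14, 0.001, 1.389]
force: [-2.4, -5.3, -3.2]
grip_width: 0.428
```

Call:
send_rows(
  motion=[
    {"dx": 0, "dy": 1, "dz": 0, "rx": 0, "ry": 0, "rz": 0},
    {"dx": 0, "dy": 1, "dz": 0, "rx": 0, "ry": 0, "rz": 0},
    {"dx": 0, "dy": 0, "dz": 0, "rx": 0, "ry": 0, "rz": 0},
  ],
)

```text
time_s: 24.2
eef_pos: [568.3, 83.5, -2.4]
eef_rot: [-3.139, 0.001, 1.389]
force: [-2.7, -5.4, -3.0]
grip_width: 0.428
```

Call:
send_rows(
  motion=[
    {"dx": 0, "dy": 1, "dz": 0, "rx": 0, "ry": 0, "rz": 0},
    {"dx": 0, "dy": 0, "dz": 0, "rx": 0, "ry": 0, "rz": 0},
  ],
)

```text
time_s: 24.4
eef_pos: [569.3, 83.3, -2.4]
eef_rot: [-3.139, 0.001, 1.389]
force: [-3.6, -6.2, -3.2]
grip_width: 0.429
```

```bash
python3 -c "
from h import *
e=st()"
```

```text
24.4 fence [-31.4  12.3  -2.4] rot [-3.139e+00  1.000e-03  1.389e+00] F [-3.6 -6.2 -3.2] Ffence -2.4 -6.7 grip 0.429
```

Call:
send_rows(
  motion=[
    {"dx": 0, "dy": 1, "dz": 0, "rx": 0, "ry": 0, "rz": 0},
    {"dx": 0, "dy": 0, "dz": 0, "rx": 0, "ry": 0, "rz": 0},
  ],
)

```text
time_s: 24.6
eef_pos: [570.3, 83.2, -2.4]
eef_rot: [-3.139, 0.001, 1.389]
force: [-3.9, -5.8, -3.4]
grip_width: 0.432
```

Call:
send_rows(
  motion=[
    {"dx": 0, "dy": 1, "dz": 0, "rx": 0, "ry": 0, "rz": 0},
    {"dx": 0, "dy": 0, "dz": 0, "rx": 0, "ry": 0, "rz": 0},
  ],
)

```text
time_s: 24.8
eef_pos: [570.7, 83.1, -2.5]
eef_rot: [-3.138, 0.001, 1.389]
force: [-5.5, -5.0, -1.8]
grip_width: 0.428
```

Fence contact is starting at x = -30. Now down onto the bench.

Call:
send_rows(
  motion=[
    {"dx": 0, "dy": 0, "dz": 1, "rx": 0, "ry": 0, "rz": 0},
    {"dx": 0, "dy": 0, "dz": 1, "rx": 0, "ry": 0, "rz": 0},
    {"dx": 0, "dy": 0, "dz": 0, "rx": 0, "ry": 0, "rz": 0},
  ],
)

```text
time_s: 25.1
eef_pos: [570.8, 83.1, -4.2]
eef_rot: [-3.138, 0.001, 1.388]
force: [-6.4, -5.4, 1.2]
grip_width: 0.428
```

Call:
send_rows(
  motion=[
    {"dx": 0, "dy": 0, "dz": 1, "rx": 0, "ry": 0, "rz": 0},
    {"dx": 0, "dy": 0, "dz": 0, "rx": 0, "ry": 0, "rz": 0},
  ],
)

```text
time_s: 25.3
eef_pos: [570.8, 83.1, -4.8]
eef_rot: [-3.138, 0.001, 1.388]
force: [-9.7, -5.6, 7.1]
grip_width: 0.429
```

Call:
send_rows(
  motion=[
    {"dx": 0, "dy": 0, "dz": 1, "rx": 0, "ry": 0, "rz": 0},
    {"dx": 0, "dy": 0, "dz": 0, "rx": 0, "ry": 0, "rz": 0},
  ],
)

```text
time_s: 25.5
eef_pos: [570.8, 83.1, -4.8]
eef_rot: [-3.138, 0.001, 1.389]
force: [-13.0, -5.1, 19.4]
grip_width: 0.427
```

```bash
python3 -c "
from h import *
e=st();print(e['ft_torque'].round(2))
s=r.camera('scene');cv2.imwrite('pics/s20.png',cv2.resize(s[200:310,320:450],None,fx=5.5,fy=5.5,interpolation=2))"
```

```text
25.5 fence [-30.   12.3  -4.8] rot [-3.138e+00  1.000e-03  1.389e+00] F [-13.   -5.1  19.4] Ffence -11.8 -7.4 grip 0.427
[-0.88  2.4  -0.13]
```

View pics/s20.png

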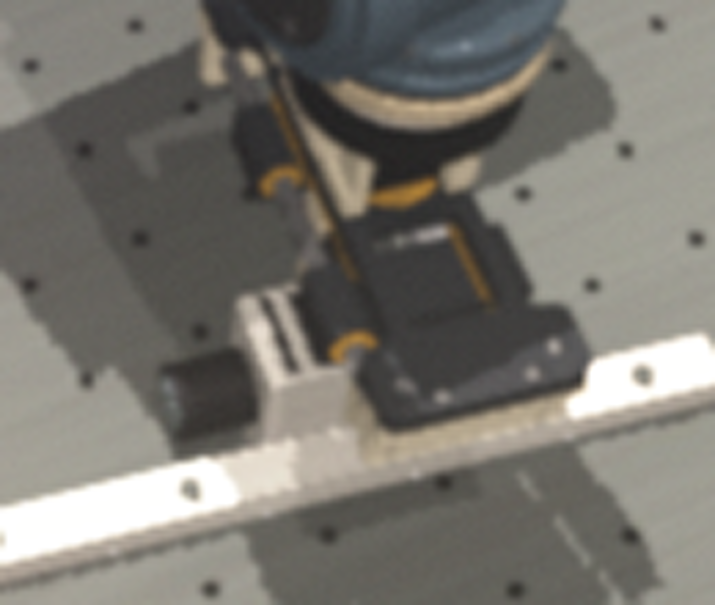

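The camera sits in the corner: its face is against the fence line around (310,430), and z is back at the height it had when picked from the bench. Now the steady diagonal push, with a stronger grip.

Call:
send_rows(
  motion=[
    {"dx": 0, "dy": 0, "dz": 0, "rx": 0, "ry": 0, "rz": 0},
    {"dx": 0, "dy": 0.5, "dz": 0.5, "rx": 0, "ry": 0, "rz": 0},
    {"dx": 0, "dy": 0.5, "dz": 0.5, "rx": 0, "ry": 0, "rz": 0},
    {"dx": 0, "dy": 0, "dz": 0, "rx": 0, "ry": 0, "rz": 0},
    {"dx": 0, "dy": 0, "dz": 0, "rx": 0, "ry": 0, "rz": 0},
  ],
  grip_force=60,
)

```text
time_s: 26.05
eef_pos: [570.8, 83.2, -4.8]
eef_rot: [-3.136, 0.002, 1.389]
force: [-23.4, -6.2, 35.7]
grip_width: 0.425
```

```bash
python3 -c "
from h import *
e=st();print(e['ft_torque'].round(2))"
```

```text
26.05 fence [-29.9  12.4  -4.8] rot [-3.136e+00  2.000e-03  1.389e+00] F [-23.4  -6.2  35.7] Ffence -21.9 -10.3 grip 0.425
[-0.72  4.13 -0.26]
```

Call:
send_rows(
  motion=[
    {"dx": 0, "dy": 0, "dz": 0, "rx": 0, "ry": 0, "rz": 0},
    {"dx": 0, "dy": 0, "dz": 0, "rx": 0, "ry": 0, "rz": 0},
    {"dx": 0, "dy": 0, "dz": 0, "rx": 0, "ry": 0, "rz": 0},
    {"dx": 0, "dy": 0, "dz": 0, "rx": 0, "ry": 0, "rz": 0},
    {"dx": 0, "dy": 0, "dz": 0, "rx": 0, "ry": 0, "rz": 0},
    {"dx": 0, "dy": 0, "dz": 0, "rx": 0, "ry": 0, "rz": 0},
    {"dx": 0, "dy": 0, "dz": 0, "rx": 0, "ry": 0, "rz": 0},
    {"dx": 0, "dy": 0, "dz": 0, "rx": 0, "ry": 0, "rz": 0},
  ],
)

```text
time_s: 26.85
eef_pos: [570.8, 83.1, -4.8]
eef_rot: [-3.136, 0.002, 1.389]
force: [-23.3, -5.6, 35.6]
grip_width: 0.42
```

```bash
python3 -c "
from h import *
e=st();print(e['ft_torque'].round(2))
def W(x,y,z): return np.r_[FC+x*X+y*Y,z]
s=r.camera('scene');t=r.camera('top');a=cv2.resize(s[200:310,320:450],None,fx=6,fy=5.4,interpolation=2)
P=[W(-10,-28,60),W(-50,-28,60),W(-10,-28,18),W(-30,-58,30),W(-78,52,41),W(-78,68,41)]
q=(proj('scene',P)-[320,200])*[6,5.4]
print(q.round())
cv2.imwrite('pics/s21.png',a);cv2.imwrite('pics/s21full.png',s)"
```

```text
26.85 fence [-29.9  12.3  -4.8] rot [-3.136e+00  2.000e-03  1.389e+00] F [-23.3  -5.6  35.6] Ffence -21.9 -9.7 grip 0.42
[-0.76  4.16 -0.15]
[[299. 374.]
 [260. 286.]
 [289. 431.]
 [189. 390.]
 [446. 208.]
 [489. 198.]]
```

View pics/s21.png

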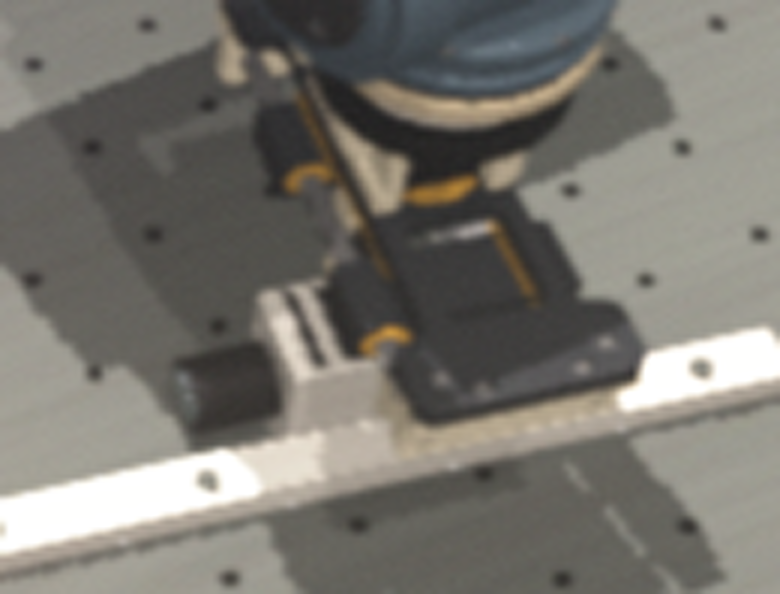

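View pics/s21full.png

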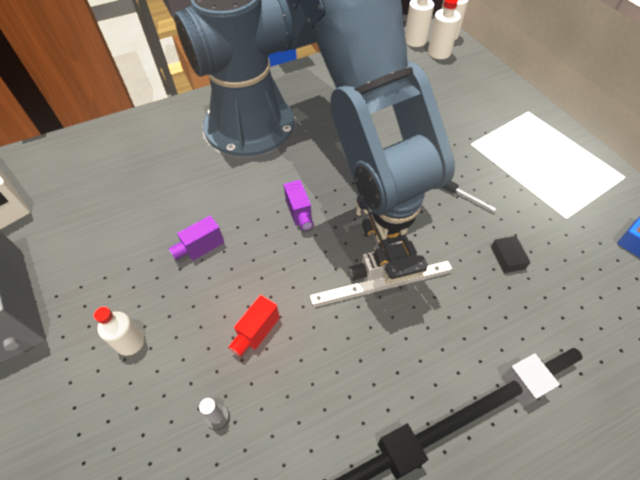

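The predicted seated corners, (299,374) and (260,286), lie within about 3 image px of the seen ones, (283,375) and (258,293). The force held steady for about 0.8 s and nothing else has moved. Handing in.

```bash
python3 -c "
from h import *
print(r.close_job());st()"
```

```text
the job is handed in; nothing more can be done
None
the job is handed in; nothing more can be done
```

The stop is down and the camera sits in the corner, held there by the diagonal push when I handed in at about 27 s. No verdict is reported.

**What I did:** I swung the stop down until it met its limit, felt with the finger ends 41 mm above the bench. I gripped the bare aluminium camera at 39.7 mm and carried it over. I brought it against the stop, then the fence, then the bench, and finished with a steady diagonal push at 60 N grip.

**Last checks before handing in:**
- **Position:** the grasp centre was at fence x = -29.9, y = 12.3 mm, against a target of -30 and 12. The height was the same as when I picked the camera off the bench.
- **Push:** about 22 N into the fence and 36 N down, with about 10 N along the fence from the stop. This was steady for about 0.8 s.
- **Picture:** the lens points away from the stop, and the other things looked unmoved.

**What disagreed or stayed unconfirmed:**
- The real finger ends are about 32 mm short of the stated TCP. I found this by touching the bench, reaching 47 N at the wrist, and corrected for it afterwards.
- The tool leans about 0.005 rad under the push.
- In the last picture one camera corner was about 3 px from where I predicted it.
- In the last view the gripper hides the contact with the stop, so I judged that by force and position only.

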